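# Unload the drying tub and close it

## Robot

A 6-joint arm with a two-finger parallel gripper is mounted at the origin on a cart in front of the work surface, level with it; the furniture and walls round the work are solid. World frame = base frame: x ahead of the robot, y to its left, z up, the work surface at z = 0. Lengths are in m, angles in rad, forces in N, time in s.
With the tool pointing down it reaches from about 0.25 to 0.775 m from the base axis. Payload 4 kg.
Tool frame: the origin (TCP) lies midway between the tips of the shut fingers; the grasp point (between the pads) lies 19 mm behind it; z points along the fingers, y is the line along which they close (so a half turn about z gives the same grasp; the last joint's range is limited). The gripper opens to 85 mm and grips with 20 to 120 N. Pads are 22 mm wide; open, the fingers measure 114 mm over their backs; the gripper's body (76 mm by 85 mm) begins 54 mm behind the grasp point. The pads swing forward as they close: fully open they stand 13 mm farther back than shut.
Start: joints at [1.099, 0.087, 1.371, -0, 1.684, -0.103], TCP at [0.198, 0.513, 0.231] pointing down, gripper open.
Joint ranges: [-3.1, 3.1], [-0.76, 2.03], [0.27, 2.55], [-1.08, 4.22], [0.17, 2.65], [-2.57, 2.57]. Speed limits (rad/s): [2.79, 2.79, 3.14, 3.14, 3.14, 3.14].

## Interface

Orientations are given as a rotation vector (axis times angle).
In Python, from workcell import r gives the robot as it stands.
- The arm moves only by the shell command python3 -m inch 'ROWS' [FORCE]. ROWS is JSON, one flat list of numbers, 7 for each row, row after row: the shift along the tool's x, y, z in units of 0.5 m (1.0 is 0.5 m), then the turn, a rotation vector about the tool's x, y, z in units of 45 degrees (1.0 is 45 degrees), then the finger opening in mm, from 0 to 85.4. In form: [x, y, z, rx, ry, rz, fingers, x, y, z, rx, ry, rz, fingers, ...]. A call has 1 to 10 rows; each row shifts and turns the commanded pose from where the row before left it, along the tool's axes as they then stand; what a row does not reach is not made up. A row lasts 1/10 s, in which the tool goes at most 50 mm and 8.59 degrees, less where a joint would pass 70% of its speed; a pose out of reach is approached as far as the arm can. A call with a number of a shift or a turn outside -1 to 1 is refused whole. A call with a gripper value outside its range is refused whole. The fingers move at their own pace and stop on an object; FORCE is the grip in N (left out, the last holds). Time passes only in rows, so rows that do not move let the fingers close. It gives the time, the measured TCP pose, the force, the opening and the grip force at its end, in the units of the state.
- r.state(): the state, without advancing time (a new reading comes with each control period).
- r.read_camera(name): name is "scene" or "top"; returns the picture (480x640x3 uint8, red, green, blue); there is no depth.
- r.get_calibration(name): a dict with "camera_matrix" (3x3 intrinsics, pixels), "R" (3x3) and "t" (3): a world point X has camera coordinates R X + t. Camera axes: x right, y down, z forward; pixel columns grow to the right and rows downward; lengths in m; the calibration is good to about 2 mm. A picture is of the moment at which its call begins. get_calibration takes no time and is no camera call.
- r.close_job(): hands the job in; it is judged then, once.
Trained networks look in the newest picture that a camera, given by its name, has taken for a name from the list of things; names that differ only in an ending like _2 or _b are one class to them, and where a whole thing is asked for, a point or a joint stands for the part that bears it (a point fixed in the world has none). Each returns a list of dicts, best first, with "p" (0 to 1); they miss things now and then, are a little off and sometimes report something else, mostly with a low value. They report only what shows in the picture. A call takes as long as a camera call.
- r.spot_in(camera, name): "point" ([x, y, z] in m, in world coordinates, good to about 4 mm: the middle of the surface that is visible of it).
The state is a dict: "time_s": time; "joint_pos": joint angles; "joint_vel": joint speeds; "joint_torque": joint torques, N m; "tool_pos": TCP position; "eef_rot": TCP orientation; "ft_force": force on the tool from outside, world axes, zero at the start; "ft_torque": the same for the moment, N m; "width": opening from 0.0 (shut) to 1.0 (fully open); "finger_force": force on a finger pad.
Only numpy, scipy, OpenCV 4.12 (cv2) and the standard library are available. Lean on these libraries where they do the work, as an engineer would, in place of code of your own. Each camera call takes 0.05 s, during which the arm holds its last target. There are 200 camera calls.

## Task

The drying run is over: switch the power box off by drawing its red locking toggle bat outward and flipping it over to the white dot, where it must drop back into its lock; then tip up the grip end of the tub's loose lid while the far end still rests on the rim, lift the lid off and lay it flat on the bench, right way up. Move every ceramic rod from the tub into the white tray, each flat on its floor; the rods are brittle, so squeeze them only lightly (under 40 N a side) and set them down, never drop them. When all are in the tray, put the lid back on the empty tub so that it sits down fully all round, and leave the other things on the bench where they lie.

Things in the scene. Friction and masses are not known exactly. Their poses are not given: they have to be found in the camera images.
- tub: Fixed open steel drying tub, 184 (x) x 152 (y) x 70 mm high, walls 4 mm, inner floor 20 mm up. Origin: centre of underside. Blue cradle bars along x at y = +-42 mm (12 mm wide) have seats at x = -54, -18, +18, +54 mm, teeth 8 mm high between; a rod lies in a seat along tub y, underside 38 mm above the bench, its middle 70 mm free of bars. Which seats are filled varies.
- lid: Loose aluminium lid, 0.3 kg, plate 196 (x) x 164 (y) x 5 mm, resting on the tub's rim, x along tub x. Origin: centre of the plate's underside. Under it a lip 168 x 136 mm, 6 mm deep, sits in the rim with 4 mm play; origin 70 mm up on the tub, 6 mm on the bench. Black grip: upright block 14 (x) x 44 (y) x 32 mm high on the plate at lid x = -74 mm, the end toward the robot.
- lid_grip (a point): Middle of the lid's black grip block, 25 mm above the plate's underside; take the block across its 14 mm (lid x).
- lid_far_edge (a point): Middle of the underside of the lid's far edge (lid x = +98 mm): the edge on which the lid tips; 70 mm above the bench when it rests on the rim.
- rod_a: White ceramic insulator rod, 9 x 120 x 9 mm, 30 g, brittle (at most 45 N on each side from the fingers). Origin: centre of its underside; its y is the long axis. May be absent.
- rod_b: White ceramic insulator rod, 9 x 120 x 9 mm, 30 g, brittle (at most 45 N on each side from the fingers). Origin: centre of its underside; its y is the long axis. May be absent.
- rod_c: White ceramic insulator rod, 9 x 120 x 9 mm, 30 g, brittle (at most 45 N on each side from the fingers). Origin: centre of its underside; its y is the long axis. May be absent.
- rod_d: White ceramic insulator rod, 9 x 120 x 9 mm, 30 g, brittle (at most 45 N on each side from the fingers). Origin: centre of its underside; its y is the long axis. May be absent.
- tray: Loose white tray with a blue felt floor, 180 (x) x 150 (y) x 22 mm high, 0.6 kg; walls and floor 4 mm thick, inside 172 x 142 mm. Origin: centre of its underside; the floor's upper side is 4 mm above it. Rods fit along the tray's y, side by side.
- power_box: Grey power box fixed to the bench, 110 (x) x 80 (y) x 60 mm high; on its top a slot along x with a red dot at the +x end (on) and a white dot at the -x end (off). Origin: centre of its underside. The bench between this box and the robot, left of the tub, is free: room to lay the lid.
- toggle_pivot (a point): Pivot of the toggle, inside the power box 25 mm above its underside; the bat swings about the box's y through this point.
- toggle (a joint): Lean of the bat from upright, rad: +0.48 leans to the box's +x (on, red dot), -0.48 to its -x (off, white dot). It stays where it is put. A lock blocks it in the middle unless the bat is drawn out.
- bat (a joint): How far the bat is drawn out along its own length from the pivot, 0 to 0.009 m, against a spring (2.5 N at first, under 5 N fully out). From about 0.006 m it clears the lock; it springs back to 0 when let go. Off and locked: toggle below -0.30 and bat below 0.003.
- bat_grip (a point): Point on the axis of the red bat, 76 mm from the pivot when the bat is in, in the middle of its grip: a plain 14 mm thick round shaft from 54 mm to its end at 92 mm from the pivot. Nothing else stands beside it.
- marker: Bystander: the marker pen; leave it alone (within 40 mm).
- tape_roll: Bystander: the tape roll; leave it alone (within 40 mm).
- cutters: Bystander: the side cutters; leave it alone (within 40 mm).
- meter: Bystander: the multimeter; leave it alone (within 40 mm).
- screwdriver: Bystander: the screwdriver; leave it alone (within 40 mm).

How it is judged:
On the way, in this order (a step that is already met when the one before it is completed fails the run):
1. the bat is drawn out while still leaning to on (value of joint bat above 0.005 m and value of joint toggle above 0.25 rad), for 0.05 s.
2. the toggle is off and the bat has dropped back into its lock (value of joint toggle below -0.3 rad and value of joint bat below 0.003 m), for 0.2 s.
3. the lid is tipped up at its grip end (over 0.1 rad) with its far edge still down near the rim (angle between lid's own z axis and vertical above 0.1 rad and z of lid_far_edge in the frame of tub between 0.055 and 0.085 m and x of lid_far_edge in the frame of tub above 0.075 m and height (world z) of lid_grip above 0.105 m), for 0.1 s.
4. the lid lies flat on the bench, right way up, let go (height (world z) of lid below 0.016 m and angle between lid's own z axis and vertical below 0.08 rad and linear speed of lid below 0.03 m/s and contact force between lid and the fingers below 0.5 N), for 0.3 s.
5. every rod lies flat in the tray, let go, the lid still off the tub (x of rod_a in the frame of tray between -0.084 and 0.084 m and y of rod_a in the frame of tray between -0.07 and 0.07 m and z of rod_a in the frame of tray between 0 and 0.01 m and angle between each of rod_a, rod_b, rod_c, rod_d's own z axis and vertical below 0.15 rad and linear speed of each of rod_a, rod_b, rod_c, rod_d below 0.03 m/s and contact force between each of rod_a, rod_b, rod_c, rod_d and the fingers below 0.5 N and x of rod_b in the frame of tray between -0.084 and 0.084 m and y of rod_b in the frame of tray between -0.07 and 0.07 m and z of rod_b in the frame of tray between 0 and 0.01 m and x of rod_c in the frame of tray between -0.084 and 0.084 m and y of rod_c in the frame of tray between -0.07 and 0.07 m and z of rod_c in the frame of tray between 0 and 0.01 m and x of rod_d in the frame of tray between -0.084 and 0.084 m and y of rod_d in the frame of tray between -0.07 and 0.07 m and z of rod_d in the frame of tray between 0 and 0.01 m and height (world z) of lid below 0.05 m), for 0.2 s.
At the end, for the whole second after the job is handed in: Toggle off past its lock (below -0.30 rad), bat in (under 3 mm out); each rod present inside the tray, flat (0.15 rad) on its floor (underside under 10 mm above the tray's); lid seated on the tub (origin within 9 mm of its axis, 66 to 73.5 mm up, level to 0.03 rad); tray flat; all at rest (all of step 2 and horizontal distance between lid and tub below 0.009 m and z of lid in the frame of tub between 0.066 and 0.0735 m and angle between lid's own z axis and vertical below 0.03 rad and linear speed of each of lid, rod_a, rod_b, rod_c, rod_d below 0.03 m/s and x of rod_a in the frame of tray between -0.084 and 0.084 m and y of rod_a in the frame of tray between -0.07 and 0.07 m and z of rod_a in the frame of tray between 0 and 0.01 m and angle between each of rod_a, rod_b, rod_c, rod_d's own z axis and vertical below 0.15 rad and x of rod_b in the frame of tray between -0.084 and 0.084 m and y of rod_b in the frame of tray between -0.07 and 0.07 m and z of rod_b in the frame of tray between 0 and 0.01 m and x of rod_c in the frame of tray between -0.084 and 0.084 m and y of rod_c in the frame of tray between -0.07 and 0.07 m and z of rod_c in the frame of tray between 0 and 0.01 m and x of rod_d in the frame of tray between -0.084 and 0.084 m and y of rod_d in the frame of tray between -0.07 and 0.07 m and z of rod_d in the frame of tray between 0 and 0.01 m and height (world z) of tray below 0.01 m and angle between tray's own z axis and vertical below 0.06 rad); the robot touches nothing.
It fails at once if a rod is squeezed or pressed by the fingers with more than 90 N in all (about 45 N on each side) (contact force between any of rod_a, rod_b, rod_c, rod_d and the fingers above 90 N).
It fails at once if a rod is dropped or thrown: faster than 0.9 m/s while less than 60 mm above the bench ((linear speed of rod_a above 0.9 m/s and height (world z) of rod_a below 0.06 m) or (linear speed of rod_b above 0.9 m/s and height (world z) of rod_b below 0.06 m) or (linear speed of rod_c above 0.9 m/s and height (world z) of rod_c below 0.06 m) or (linear speed of rod_d above 0.9 m/s and height (world z) of rod_d below 0.06 m)).
It fails at once if a bystander is shoved more than 40 mm from where it lay (distance of any of marker, tape_roll, cutters, meter, screwdriver from where it was at the start of the episode above 0.04 m).
Of rod_a, rod_b, rod_c, rod_d only 2 to 4 are there at a start; the rules pass over those that are not, and their reading is None.
At some moment in a run one of tray, lid may be knocked a few centimetres aside while the robot is not near it.
It also fails if it takes over 210 s, if anything falls off the work surface, if the arm or the gripper's body presses on something with over 40 N, if the wrist force passes 120 N, or if a joint passes its speed limit or range.

## Working session

There is one attempt and no reset: what is moved stays moved. The work goes in short steps, Python scripts to look and compute and a shell command to move; the robot and the scene stay as the last step left them, time stands still between calls to the robot, and variables do not carry over. Pictures are saved under pics/ and viewed, at most 14 in all, crops included, and the job is handed in when it is done.

```bash
mkdir -p pics; ls
python3 - <<'E'
from workcell import r
import cv2,numpy as np
for c in("scene","top"):
    cv2.imwrite(f"pics/{c}0.png",r.read_camera(c)[:,:,::-1])
    k=r.get_calibration(c); print(c,np.round(k["camera_matrix"],1).tolist(),np.round(k["R"],3).tolist(),np.round(k["t"],3).tolist())
for n in["tub","lid","lid_grip","tray","power_box","bat_grip","toggle","rod_a"]:
    for c in("scene","top"):
        print(n,c,[(np.round(d["point"],3).tolist(),round(d["p"],2)) for d in r.spot_in(c,n)][:3])
s=r.state();print(s)
E
```

```text
pics
scene [[603.3, 0.0, 317.6], [0.0, 603.3, 239.0], [0.0, 0.0, 1.0]] [[0.583, -0.812, -0.012], [-0.547, -0.382, -0.745], [0.6, 0.441, -0.667]] [-0.314, 0.36, 1.573]
top [[445.8, 0.0, 321.4], [0.0, 445.8, 231.2], [0.0, 0.0, 1.0]] [[0.031, -1.0, 0.003], [-0.979, -0.031, -0.201], [0.201, 0.003, -0.98]] [-0.031, 0.526, 1.038]
tub scene [([0.451, -0.081, 0.037], 0.86), ([0.54, -0.375, 0.006], 0.67), ([0.372, -0.098, 0.014], 0.5)]
tub top [([0.509, -0.01, 0.047], 0.78)]
lid scene [([0.532, -0.026, 0.071], 0.95)]
lid top [([0.536, -0.019, 0.072], 0.95)]
lid_grip scene []
lid_grip top [([0.538, -0.023, 0.07], 0.69)]
tray scene [([0.542, -0.375, 0.006], 0.98), ([0.378, 0.05, 0.014], 0.65)]
tray top [([0.54, -0.372, 0.003], 0.75), ([0.616, 0.218, 0.097], 0.42)]
power_box scene [([0.575, 0.199, 0.057], 0.77), ([0.533, -0.024, 0.072], 0.64)]
power_box top [([0.587, 0.208, 0.06], 0.94)]
bat_grip scene [([0.616, 0.212, 0.09], 0.64), ([0.564, 0.438, 0.006], 0.22)]
bat_grip top [([0.619, 0.211, 0.097], 0.51), ([0.588, 0.205, 0.059], 0.38)]
toggle scene []
toggle top [([0.613, 0.214, 0.096], 0.47)]
rod_a scene [([0.382, 0.045, 0.013], 0.43)]
rod_a top [([0.54, -0.374, 0.002], 0.38)]
{'time_s': 0.9, 'joint_pos': array([ 1.09890904e+00,  8.71604062e-02,  1.37068109e+00, -4.49944611e-06,
        1.68358917e+00, -1.03083181e-01]), 'joint_vel': array([-1.50097484e-03,  5.77714318e-04,  1.19283142e-04, -2.97560795e-05,
       -1.06179407e-03,  2.90374057e-04]), 'joint_torque': array([-3.74395904e-04, -3.51726651e+01, -3.13461649e+01, -2.69379661e-04,
        2.68811809e-04,  4.78041756e-06]), 'tool_pos': array([0.19828278, 0.51303949, 0.23137215]), 'eef_rot': array([5.76030096e-01, 3.08828077e+00, 2.42022102e-04]), 'ft_force': array([ 0.61139934, -0.25342109,  0.41074078]), 'ft_torque': array([ 0.00068739, -0.00051045,  0.02172699]), 'finger_force': 0.0, 'width': 1.0022584922162616}
```

View pics/scene0.png

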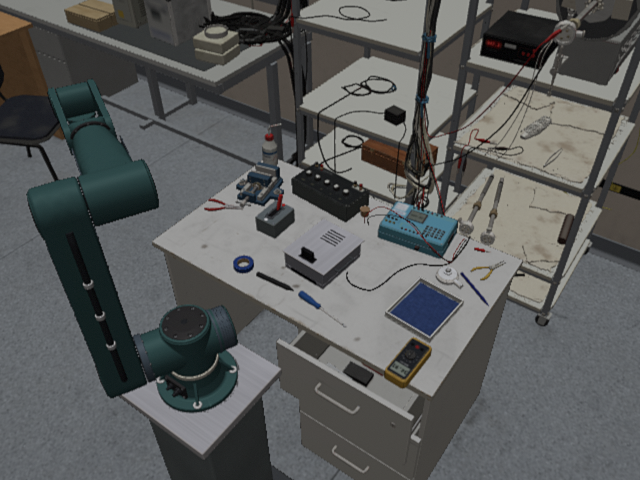

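View pics/top0.png

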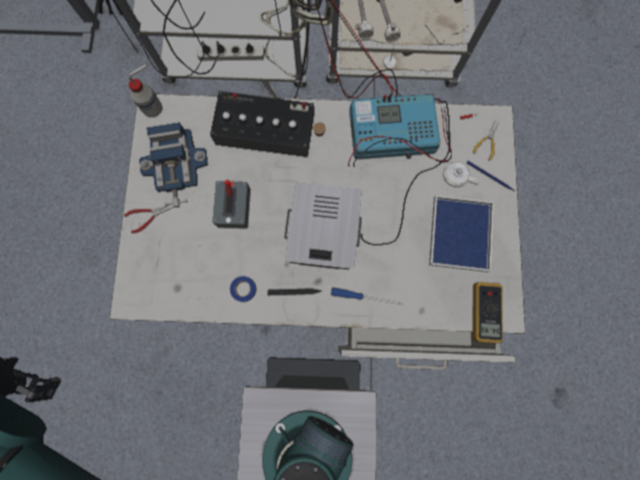

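The scene view shows the tub with its lid at about (322,252) px, the box with the bat leaning to the far side (red dot) at (277,215), and the tray at (425,307). In the top view the tape, marker and screwdriver lie between robot and tub at about (243–400, 290). I'll zoom in next.

```bash
cat > h.py <<'E'
from workcell import r
import cv2,numpy as np
from scipy.spatial.transform import Rotation as R
def ray(c,px,z):
    k=r.get_calibration(c);M=np.array(k["R"]);t=np.array(k["t"])
    o=-M.T@t; d=M.T@np.linalg.inv(k["camera_matrix"])@np.array([px[0],px[1],1.])
    return o+d*(z-o[2])/d[2]
def proj(c,X):
    k=r.get_calibration(c); p=np.array(k["camera_matrix"])@(np.array(k["R"])@np.array(X)+k["t"]); return p[:2]/p[2]
def snap(c,name,x0,y0,w,h,f):
    im=r.read_camera(c)[:,:,::-1]
    cv2.imwrite("pics/"+name+".png",cv2.resize(im[y0:y0+h,x0:x0+w],None,fx=f,fy=f,interpolation=cv2.INTER_CUBIC))
def spots(n,cs=("top","scene"),k=2):
    for c in cs: print(n,c,[(np.round(d["point"],3).tolist(),round(d["p"],2)) for d in r.spot_in(c,n)][:k])
E
python3 - <<'E'
from h import *
snap("top","t1",200,160,200,150,4)
for n,p in dict(tapeL=(230,289),tapeR=(257,289),tapetop=(243,276),marker=(268,292),marker2=(322,290),sd=(331,292),sdtip=(402,303),cut=(125,228),cut2=(187,203),cut3=(140,211),edge=(115,319),edge2=(520,330),edge3=(513,106),meter=(474,284)).items(): print(n,ray("top",p,0.01).round(3))
E
```

```text
tapeL [0.382 0.208 0.01 ]
tapeR [0.384 0.141 0.01 ]
tapetop [0.415 0.178 0.01 ]
marker [0.378 0.113 0.01 ]
marker2 [ 0.387 -0.02   0.01 ]
sd [ 0.383 -0.043  0.01 ]
sdtip [ 0.361 -0.218  0.01 ]
cut [0.528 0.486 0.01 ]
cut2 [0.599 0.335 0.01 ]
cut3 [0.574 0.453 0.01 ]
edge [0.3   0.483 0.01 ]
edge2 [ 0.305 -0.506  0.01 ]
edge3 [ 0.898 -0.521  0.01 ]
meter [ 0.414 -0.398  0.01 ]
```

View pics/t1.png

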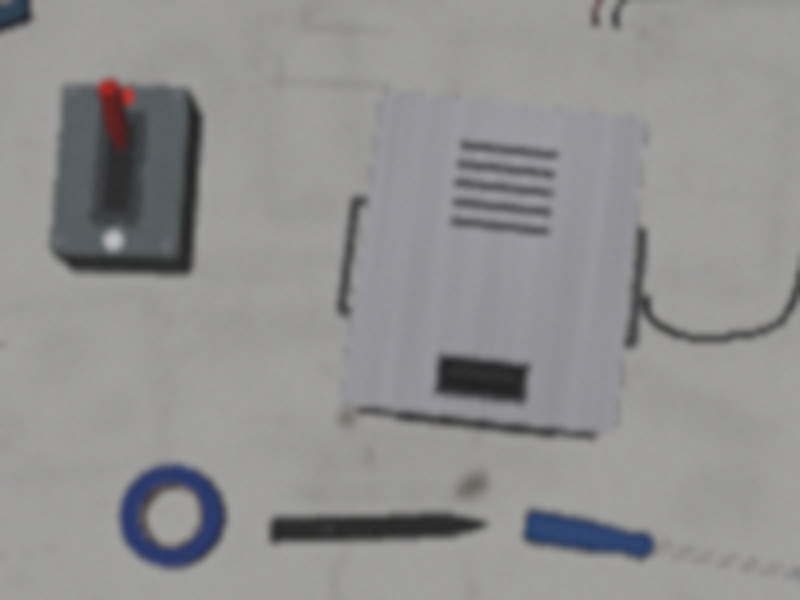

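Run:
```python
from h import *
c=lambda u,v:(200+u/4,160+v/4)
def P(u,v,z): return ray("top",c(u,v),z)
L={k:P(*p,.075) for k,p in dict(TL=(379,90),TR=(646,115),BR=(617,432),BL=(347,407)).items()}
for k,v in L.items(): print(k,v.round(4))
cen=sum(L.values())/4; ax=(L["TL"]+L["TR"]-L["BL"]-L["BR"])/2
print("lid",cen.round(4),"len",np.linalg.norm(ax),"yaw",np.degrees(np.arctan2(ax[1],ax[0])),np.degrees(np.arctan2(*( (L["TL"]+L["BL"]-L["TR"]-L["BR"])[[0,1]]*[-1,1]))))
print("grip top",P(482,378,.107))
B=[P(*p,.06) for p in((66,86),(188,88),(184,260),(53,250))]
print([b.round(3) for b in B],"box",(sum(B)/4).round(4)); ax=B[0]+B[1]-B[2]-B[3];print(np.degrees(np.arctan2(ax[1],ax[0])))
print("white",P(113,240,.06),"red",P(129,97,.06),"bat tip",P(109,86,.025+.092*.887))
```

```text
TL [0.6419 0.0549 0.075 ]
TR [ 0.6313 -0.109   0.075 ]
BR [ 0.4361 -0.0945  0.075 ]
BL [0.4459 0.0653 0.075 ]
lid [ 0.5388 -0.0208  0.075 ] len 0.1960258317042476 yaw -3.644845697144499 -3.6115854796420535
grip top [ 0.46087561 -0.01401153  0.107     ]
[array([0.643, 0.251, 0.06 ]), array([0.644, 0.175, 0.06 ]), array([0.535, 0.17 , 0.06 ]), array([0.538, 0.25 , 0.06 ])] box [0.5901 0.2114 0.06  ]
1.3275197735195232
white [0.54589024 0.21413623 0.06      ] red [0.63717388 0.21089005 0.06      ] bat tip [0.6291353 0.2132277 0.106604 ]
```

```bash
cat >> h.py <<'E'
def go(pos,heading=None,tilt=0):
    """print the shift (units, present tool axes), then the turn after it; heading deg of tool y (mod 180), tool down"""
    s=r.state(); Rt=R.from_rotvec(s["eef_rot"]).as_matrix(); d=Rt.T@(np.array(pos)-s["tool_pos"])/.5
    print("t",round(s["time_s"],1),"pos",s["tool_pos"].round(4),"w",round(float(s["width"])*85.4,1),"ff",round(float(s["finger_force"]),1),"ft",s["ft_force"].round(1))
    print("shift",d.round(4),"rows>=",np.ceil(np.linalg.norm(d)/.09))
    h0=np.degrees(np.arctan2(Rt[1,1],Rt[0,1])); print("heading",h0.round(2),"zaxis",Rt[:,2].round(4))
    if heading is not None:
        dh=(heading-h0+90)%180-90; a=np.radians(h0+dh); y=np.array([np.cos(a),np.sin(a),0]); z=np.array([0,0,-1.])
        T=np.column_stack([np.cross(y,z),y,z]); w=R.from_matrix(Rt.T@T).as_rotvec()/np.radians(45)
        print("turn",w.round(4),"rows>=",np.ceil(np.linalg.norm(w)/.18), "shift after turn",(T.T@(np.array(pos)-s["tool_pos"])/.5).round(4))
E
python3 -c "
from h import *
go((.626,.212,.18),90)"
```

```text
t 0.9 pos [0.1983 0.513  0.2314] w 85.4 ff 0.0 ft [ 0.4  0.4 -0.3]
shift [-1.015  -0.2532  0.1027] rows>= 12.0
heading 68.87 zaxis [ 1.e-04  1.e-04 -1.e+00]
turn [ 1.000e-04  1.000e-04 -4.695e-01] rows>= 3.0 shift after turn [-0.8554 -0.6021  0.1027]
```

```bash
python3 -m inch '[0,0,0,0,0,-0.1565,60, 0,0,0,0,0,-0.1565,60, 0,0,0,0,0,-0.1565,60, -0.0713,-0.0502,0.0086,0,0,0,60, -0.0713,-0.0502,0.0086,0,0,0,60, -0.0713,-0.0502,0.0086,0,0,0,60, -0.0713,-0.0502,0.0086,0,0,0,60, -0.0713,-0.0502,0.0086,0,0,0,60, -0.0713,-0.0502,0.0086,0,0,0,60, -0.0713,-0.0502,0.0086,0,0,0,60]' 40
python3 -m inch '[-0.0713,-0.0502,0.0086,0,0,0,60, -0.0713,-0.0502,0.0086,0,0,0,60, -0.0713,-0.0502,0.0086,0,0,0,60, -0.0713,-0.0502,0.0086,0,0,0,60, -0.0713,-0.0502,0.0086,0,0,0,60,0,0,0,0,0,0,60,0,0,0,0,0,0,60]'
python3 -c "
from h import *
go((.626,.212,.075),90)
spots('bat_grip')
snap('scene','s1',200,140,200,150,4)"
```

```text
time_s: 1.95
tool_pos: [0.4491, 0.3361, 0.2013]
eef_rot: [0.0, 3.141, 0.001]
ft_force: [-0.4, -0.0, 0.6]
width: 0.698
finger_force: 0.0
time_s: 2.65
tool_pos: [0.6264, 0.211, 0.1787]
eef_rot: [-0.003, -3.14, -0.0]
ft_force: [0.6, -0.2, 0.2]
width: 0.704
finger_force: 0.0
t 2.6 pos [0.6264 0.211  0.1787] w 60.1 ff 0.0 ft [ 0.6 -0.2  0.2]
shift [0.0003 0.0019 0.2074] rows>= 3.0
heading 89.89 zaxis [-1.9e-03  2.0e-04 -1.0e+00]
turn [ 0.0002 -0.0025 -0.0025] rows>= 1.0 shift after turn [0.0007 0.002  0.2074]
bat_grip top [([0.62, 0.21, 0.094], 0.63)]
bat_grip scene [([0.616, 0.212, 0.09], 0.64), ([0.564, 0.438, 0.006], 0.22)]
```

View pics/s1.png

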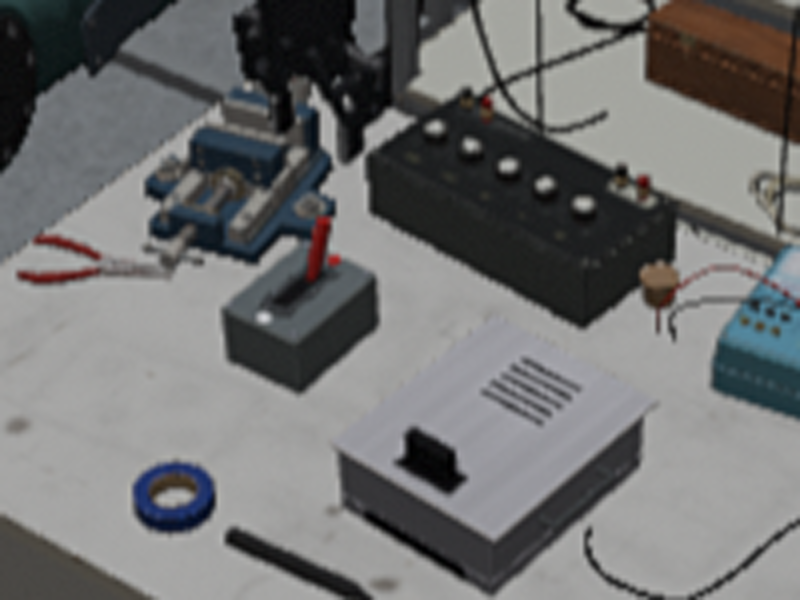

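Picture: open gripper straddling above the red bat at (318,245) in the crop; the bat leans to the red dot. Going down and gripping.

```bash
python3 -m inch '[0,0.001,0.069,0,0,0,60, 0,0.001,0.069,0,0,0,60, 0,0,0.069,0,0,0,60, 0,0,0,0,0,0,60, 0,0,0,0,0,0,0, 0,0,0,0,0,0,0, 0,0,0,0,0,0,0, 0,0,0,0,0,0,0,0,0,0,0,0,0,0,0,0,0,0,0,0,0]' 60
python3 -c "
from h import *
go((.626,.212,.075),90)"
```

```text
time_s: 3.8
tool_pos: [0.628, 0.2132, 0.0795]
eef_rot: [0.0, 3.136, 0.003]
ft_force: [0.6, 0.3, 5.7]
width: 0.141
finger_force: 58.4
t 3.8 pos [0.628  0.2132 0.0795] w 12.1 ff 58.4 ft [0.6 0.3 5.7]
shift [ 0.004  -0.0025  0.0089] rows>= 1.0
heading 89.98 zaxis [ 0.0058  0.0017 -1.    ]
turn [ 0.0022  0.0074 -0.0003] rows>= 1.0 shift after turn [ 0.004  -0.0025  0.0089]
```

```bash
python3 -m inch '[-0.0065,0,-0.0155,0,0,0,0, -0.0065,0,-0.0155,0,0,0,0, 0,0,0,0,0,0,0,0,0,0,0,0,0,0]'
python3 -c "
from h import *
go((.628,.2132,.0795),90)"
```

```text
time_s: 4.2
tool_pos: [0.6308, 0.213, 0.0884]
eef_rot: [0.0, -3.136, 0.0]
ft_force: [-0.7, 3.4, -13.9]
width: 0.143
finger_force: 60.9
t 4.2 pos [0.6308 0.213  0.0884] w 12.2 ff 60.9 ft [ -0.7   3.4 -13.9]
shift [0.0054 0.0003 0.0178] rows>= 1.0
heading 90.01 zaxis [-5.9e-03 -3.0e-04 -1.0e+00]
turn [-0.0004 -0.0076  0.0003] rows>= 1.0 shift after turn [0.0055 0.0003 0.0178]
```

```bash
python3 -m inch '[0.0184,0,-0.0069,0,0,0,0, 0.0184,0,-0.0069,0,0,0,0, 0.0233,0,-0.0029,0,0,0,0, 0.0233,0,-0.0029,0,0,0,0, 0.0233,0,0.0029,0,0,0,0, 0.0233,0,0.0029,0,0,0,0, 0.0218,0,0.0086,0,0,0,0, 0.0218,0,0.0086,0,0,0,0,0,0,0,0,0,0,0]'
python3 -c "
from h import *
go((.628,.2132,.0795),90)"
```

```text
time_s: 5.1
tool_pos: [0.5463, 0.2126, 0.0948]
eef_rot: [-0.0, 3.135, 0.001]
ft_force: [-1.1, -0.1, 0.3]
width: -0.002
finger_force: 0.0
t 5.1 pos [0.5463 0.2126 0.0948] w -0.2 ff 0.0 ft [-1.1 -0.1  0.3]
shift [-0.1631  0.0011  0.0318] rows>= 2.0
heading 90.02 zaxis [ 6.9e-03  5.0e-04 -1.0e+00]
turn [0.0006 0.0088 0.0004] rows>= 1.0 shift after turn [-0.1633  0.0012  0.0307]
```

```bash
python3 -m inch '[0,0,-0.09,0,0,0,60,0,0,-0.09,0,0,0,60,0,0,0,0,0,0,60,0,0,0,0,0,0,60]'
python3 -c "
from h import *
spots('bat_grip')
snap('scene','s2',240,170,80,60,8)"
```

```text
time_s: 5.5
tool_pos: [0.548, 0.2128, 0.1858]
eef_rot: [0.001, 3.131, 0.003]
ft_force: [-0.0, 0.7, -0.7]
width: 0.682
finger_force: 0.0
bat_grip top [([0.62, 0.21, 0.094], 0.63)]
bat_grip scene []
```

View pics/s2.png

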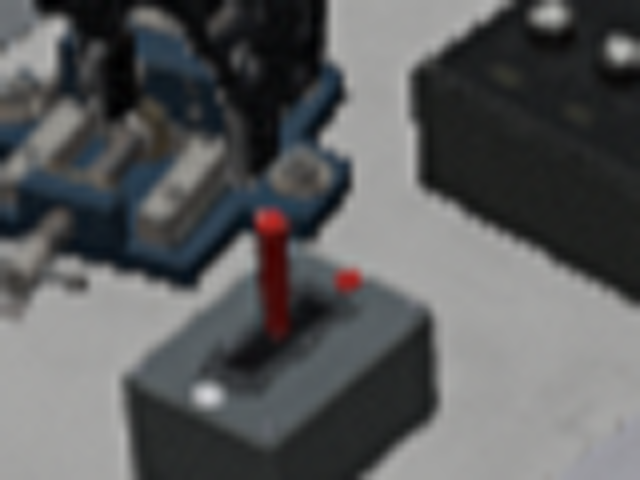

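Picture: the bat (tip at (272,218) in the crop) stands near upright in the middle of the slot; the grip slipped off it. Estimating the lean.

Run:
```python
from h import *
for th in(.3,.2,.1,0,-.1,-.2):
  for d in (.092,.1):
    print(th,d,proj("scene",(.590+d*np.sin(th),.212,.025+d*np.cos(th))).round(1),end=" ")
print(proj("scene",(.590+.045*np.sin(.48),.212,.025+.092*np.cos(.48))))
im=r.read_camera("scene").astype(int); m=(im[...,0]>150)&(im[...,1]<60); ys,xs=np.nonzero(m[180:225,260:292]); print(xs.min()+260,xs.max()+260,ys.min()+180,ys.max()+180)
for y in range(194,216,2):
  row=im[y,260:292]; w=np.clip(row[:,0]-row[:,1]-40,0,None); print(y,round((w*np.arange(260,292)).sum()/max(w.sum(),1),2),w.sum())
```

```text
0.3 0.092 [278.5 195. ] 0.3 0.1 [278.8 192.7] 0.2 0.092 [276.7 195.8] 0.2 0.1 [276.9 193.6] 0.1 0.092 [275.  196.9] 0.1 0.1 [275.  194.8] 0 0.092 [273.2 198.2] 0 0.1 [273.  196.2] -0.1 0.092 [271.4 199.8] -0.1 0.1 [271.1 197.9] -0.2 0.092 [269.6 201.6] -0.2 0.1 [269.1 199.9] [277.36212065 197.49947316]
273 283 197 204
194 0.0 0
196 273.45 65
198 273.3 225
200 273.53 34
202 273.62 34
204 281.34 207
206 274.0 34
208 274.41 27
210 274.41 34
212 0.0 0
214 0.0 0
```

```bash
python3 -c "
from h import *
go((.593,.212,.082),90)"
```

```text
t 5.7 pos [0.5452 0.2124 0.1791] w 60.3 ff 0.0 ft [-0.1 -0.5  0. ]
shift [-0.0959 -0.0006  0.1939] rows>= 3.0
heading 89.98 zaxis [-1.7e-03 -8.0e-04 -1.0e+00]
turn [-0.001  -0.0022 -0.0004] rows>= 1.0 shift after turn [-0.0955 -0.0008  0.1941]
```

```bash
python3 -m inch '[-0.0955,0,0,0,0,0,60, 0,0,0.065,0,0,0,50, 0,0,0.065,0,0,0,40, 0,0,0.064,0,0,0,40, 0,0,0,0,0,0,40, 0,0,0,0,0,0,0, 0,0,0,0,0,0,0, 0,0,0,0,0,0,0, 0,0,0,0,0,0,0]' 100
python3 -c "
from h import *
go((.593,.212,.082),90)"
```

```text
time_s: 6.6
tool_pos: [0.5946, 0.2132, 0.0851]
eef_rot: [-0.0, 3.138, 0.002]
ft_force: [-0.2, -0.0, 1.0]
width: 0.136
finger_force: 97.5
t 6.6 pos [0.5946 0.2132 0.0851] w 11.6 ff 97.5 ft [-0.2 -0.   1. ]
shift [ 0.0032 -0.0024  0.0063] rows>= 1.0
heading 90.0 zaxis [ 0.0036  0.0011 -1.    ]
turn [0.0014 0.0046 0.0001] rows>= 1.0 shift after turn [ 0.0031 -0.0024  0.0063]
```

```bash
python3 -m inch '[-0.0134,0,0.0008,0,0.147,0,0, -0.0134,0,0.0008,0,0.147,0,0, -0.0134,0,0.0008,0,0.147,0,0, -0.0134,0,0.0008,0,0.147,0,0, 0,0,0,0,0,0,0, 0,0,0,0,0,0,0]'
python3 -c "
from h import *
go((.593,.212,.082),90)"
```

```text
time_s: 7.2
tool_pos: [0.621, 0.2131, 0.0754]
eef_rot: [-0.0, -2.682, -0.001]
ft_force: [1.5, 1.3, -4.9]
width: 0.133
finger_force: 98.1
t 7.2 pos [0.621  0.2131 0.0754] w 11.4 ff 98.1 ft [ 1.5  1.3 -4.9]
shift [ 0.056  -0.0023  0.0131] rows>= 1.0
heading 89.98 zaxis [-4.433e-01  8.000e-04 -8.964e-01]
turn [ 1.000e-03 -5.848e-01 -2.000e-04] rows>= 4.0 shift after turn [ 0.056  -0.0023 -0.0131]
```

```bash
python3 -m inch '[0,0,-0.009,0,0,0,0, 0,0,-0.009,0,0,0,0, 0,0,0,0,0,0,0, 0,0,0,0,0,0,0]'
python3 -c "
from h import *
go((.621,.2131,.0754),90)"
```

```text
time_s: 7.6
tool_pos: [0.6211, 0.2125, 0.0824]
eef_rot: [-0.001, -2.674, 0.003]
ft_force: [-6.3, 1.4, -17.0]
width: 0.137
finger_force: 98.7
t 7.6 pos [0.6211 0.2125 0.0824] w 11.7 ff 98.7 ft [ -6.3   1.4 -17. ]
shift [-0.0061  0.0013  0.0126] rows>= 1.0
heading 90.0 zaxis [-0.4505 -0.0021 -0.8928]
turn [-0.003  -0.595  -0.0007] rows>= 4.0 shift after turn [0.0003 0.0013 0.014 ]
```

```bash
python3 -m inch '[0.0147,0,0.0008,0,-0.14,0,0, 0.0147,0,0.0008,0,-0.14,0,0, 0.0147,0,0.0008,0,-0.14,0,0, 0.0147,0,0.0008,0,-0.14,0,0]'
python3 -c "
from h import *
go((.592,.2131,.0754),90)"
```

```text
time_s: 8.0
tool_pos: [0.5938, 0.2127, 0.0893]
eef_rot: [-0.002, -3.122, -0.001]
ft_force: [5.3, 2.9, -25.2]
width: 0.135
finger_force: 99.3
t 8.0 pos [0.5938 0.2127 0.0893] w 11.5 ff 99.3 ft [  5.3   2.9 -25.2]
shift [0.003  0.0008 0.0278] rows>= 1.0
heading 89.93 zaxis [-1.930e-02  4.000e-04 -9.998e-01]
turn [ 0.0005 -0.0245 -0.0015] rows>= 1.0 shift after turn [0.0035 0.0009 0.0277]
```

```bash
python3 -m inch '[0.0145,0,0.002,0,-0.14,0,0, 0.0145,0,0.0015,0,-0.14,0,0, 0.0145,0,0.001,0,-0.14,0,0, 0.0145,0,0.001,0,-0.14,0,0, 0,0,0,0,0,0,0]'
python3 -c "
from h import *
go((.592,.2131,.0754),90)"
```

```text
time_s: 8.5
tool_pos: [0.5626, 0.2131, 0.0831]
eef_rot: [-0.002, 2.723, 0.003]
ft_force: [-4.6, 4.3, -5.6]
width: 0.136
finger_force: 97.3
t 8.5 pos [0.5626 0.2131 0.0831] w 11.6 ff 97.3 ft [-4.6  4.3 -5.6]
shift [-0.0475 -0.      0.0379] rows>= 1.0
heading 90.09 zaxis [ 0.406   0.0022 -0.9139]
turn [0.0026 0.5324 0.0015] rows>= 3.0 shift after turn [-0.0589  0.0001  0.0153]
```

```bash
python3 -m inch '[0.0145,0,0.001,0,-0.1,0,0, 0,0,0.01,0,0,0,0, 0,0,0.01,0,0,0,0, 0,0,0.004,0,0,0,0, 0,0,0,0,0,0,20, 0,0,0,0,0,0,40,0,0,0,0,0,0,40,0,0,-0.08,0,0,0,40,0,0,-0.08,0,0,0,40,0,0,-0.08,0,0,0,60]'
python3 -c "
from h import *
spots('bat_grip')
go((.464,-.016,.15),-3.6)
snap('scene','s3',240,170,80,60,8)"
```

```text
time_s: 9.5
tool_pos: [0.5078, 0.2125, 0.1773]
eef_rot: [0.0, 2.647, -0.001]
ft_force: [0.1, -0.3, 0.7]
width: 0.621
finger_force: 0.0
bat_grip top [([0.62, 0.21, 0.094], 0.63)]
bat_grip scene []
t 9.6 pos [0.5105 0.2143 0.1847] w 60.2 ff 0.0 ft [ 0.4 -0.4  1. ]
shift [ 0.1146 -0.4608  0.0132] rows>= 6.0
heading 90.08 zaxis [ 0.4866  0.0049 -0.8736]
turn [-0.4818  0.5234 -1.8749] rows>= 12.0 shift after turn [0.4655 0.0639 0.0695]
```

View pics/s3.png

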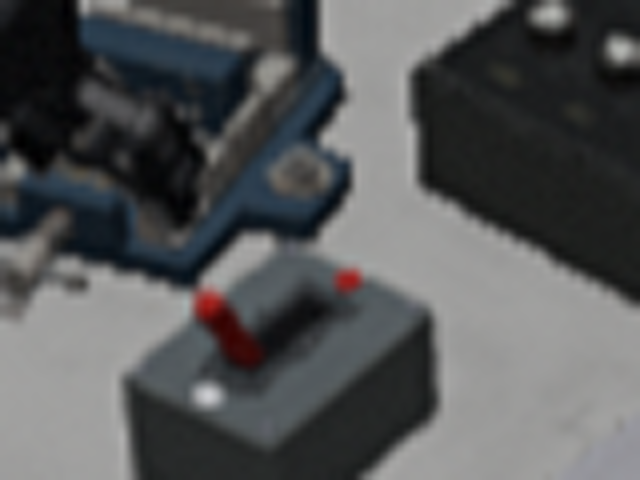

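Picture: the bat now leans to the white dot (tip at (208,305) in the crop) and looks dropped in. On to the lid.

```bash
python3 -m inch '[0,0,0,0,0.16,0,60, 0,0,0,0,0.16,0,60, 0,0,0,0,0.16,0,60, 0,0,0,0,0.168,0,60, 0.0155,-0.0768,0.005,0,0,0,60, 0.0155,-0.0768,0.005,0,0,0,60, 0.0155,-0.0768,0.005,0,0,0,60, 0.0155,-0.0768,0.005,0,0,0,60, 0.0155,-0.0768,0.005,0,0,0,60, 0.0155,-0.0768,0.005,0,0,0,60]'
python3 -m inch '[0,0,0,0,0,0.1733,60, 0,0,0,0,0,0.1733,60, 0,0,0,0,0,0.1733,60, 0,0,0,0,0,0.1733,60, 0,0,0,0,0,0.1733,60, 0,0,0,0,0,0.1733,60]'
python3 -m inch '[0,0,0,0,0,0.1733,60, 0,0,0,0,0,0.1733,60, 0,0,0,0,0,0.1733,60, 0,0,0,0,0,0.1733,60, 0,0,0,0,0,0.1733,60, 0,0,0,0,0,0.1733,60,0,0,0,0,0,0,60]'
python3 -c "
from h import *
go((.464,-.016,.0815),-3.6)
print(proj('scene',(.591-.092*.462,.212,.025+.092*.887)), proj('scene',(.591-.1*.462,.212,.025+.1*.887)))
snap('scene','s4',250,190,130,100,6)"
```

```text
time_s: 10.65
tool_pos: [0.4611, -0.0191, 0.1603]
eef_rot: [-0.0, -3.126, -0.001]
ft_force: [0.3, 0.7, 0.1]
width: 0.7
finger_force: 0.0
time_s: 11.25
tool_pos: [0.4615, -0.0177, 0.1604]
eef_rot: [-1.25, -2.866, 0.009]
ft_force: [-0.1, 0.7, 0.5]
width: 0.705
finger_force: 0.0
time_s: 11.95
tool_pos: [0.4616, -0.0177, 0.1605]
eef_rot: [-2.282, -2.143, 0.018]
ft_force: [0.3, 0.5, 0.9]
width: 0.701
finger_force: 0.0
t 11.9 pos [ 0.4616 -0.0177  0.1605] w 59.9 ff 0.0 ft [0.3 0.5 0.9]
shift [0.0037 0.0071 0.158 ] rows>= 2.0
heading -3.59 zaxis [-1.590e-02  6.000e-04 -9.999e-01]
turn [-0.0203  0.0006  0.0002] rows>= 1.0 shift after turn [0.0037 0.0045 0.1581]
[265.19133893 207.37575553] [264.29652033 206.23492342]
```

View pics/s4.png

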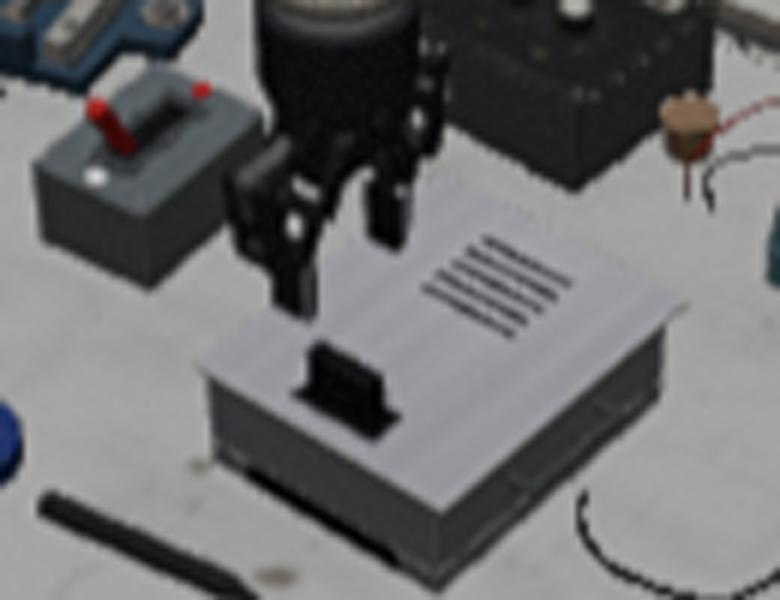

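Picture: the gripper hangs above the grip block at (345,385) in the crop, fingers fore and aft of it; bat in and off. Descending.

```bash
python3 -m inch '[0,0,0,-0.02,0,0,60, 0.0037,0.0045,0.04,0,0,0,60, 0,0,0.04,0,0,0,60, 0,0,0.04,0,0,0,60, 0,0,0.038,0,0,0,60, 0,0,0,0,0,0,0, 0,0,0,0,0,0,0, 0,0,0,0,0,0,0, 0,0,0,0,0,0,0, 0,0,0,0,0,0,0]' 110
python3 -c "
from h import *
go((.464,-.016,.0815),-3.6)"
```

```text
time_s: 13.0
tool_pos: [0.4661, -0.0161, 0.085]
eef_rot: [2.286, 2.147, 0.006]
ft_force: [-0.7, 0.6, 5.0]
width: 0.142
finger_force: 108.4
t 13.0 pos [ 0.4661 -0.0161  0.085 ] w 12.1 ff 108.4 ft [-0.7  0.6  5. ]
shift [ 0.     -0.0042  0.007 ] rows>= 1.0
heading -3.57 zaxis [ 0.0063 -0.0014 -1.    ]
turn [0.0082 0.0013 0.0007] rows>= 1.0 shift after turn [ 0.     -0.0041  0.0071]
```

```bash
python3 -m inch '[0,0,-0.008,0,0,0,0, 0,0.0024,-0.0206,0.0764,0,0,0, 0,0.0024,-0.0206,0.0764,0,0,0, 0,0.0024,-0.0206,0.0764,0,0,0, 0,0,0,0,0,0,0, 0,0,0,0,0,0,0,0,0,0,0,0,0,0]'
python3 -c "
from h import *
go((.464,-.016,.0815),-3.6)
snap('scene','s5',250,190,130,100,6)"
```

```text
time_s: 13.7
tool_pos: [0.4691, -0.0161, 0.1169]
eef_rot: [-2.191, -2.058, 0.185]
ft_force: [-0.0, -1.0, -2.5]
width: 0.137
finger_force: 108.1
t 13.7 pos [ 0.4691 -0.0161  0.1169] w 11.7 ff 108.1 ft [-0.  -1.  -2.5]
shift [-0.0004  0.0025  0.0715] rows>= 1.0
heading -3.59 zaxis [-0.177   0.0106 -0.9841]
turn [-0.227   0.0007  0.0003] rows>= 2.0 shift after turn [-0.0005 -0.0102  0.0708]
```

View pics/s5.png

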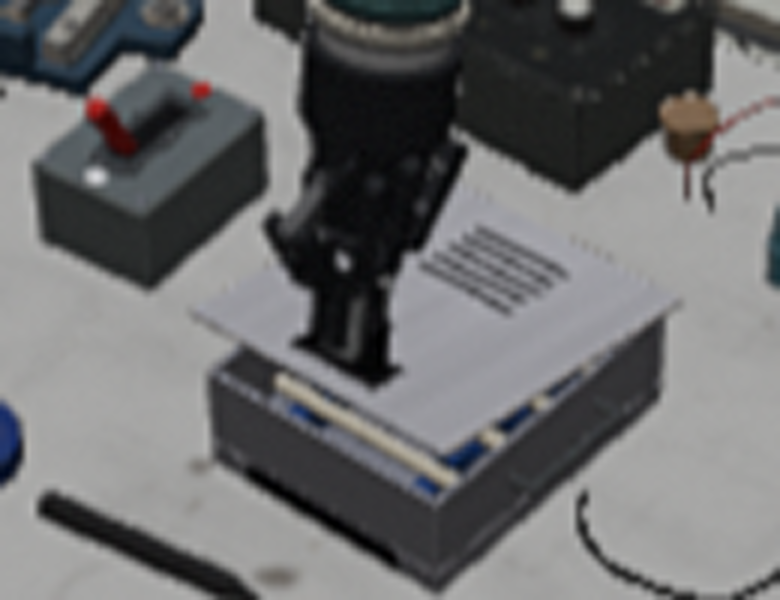

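Picture: the lid is tipped up at the grip end with the far edge on the rim; rods show beneath (three ends along the right side). Lifting and carrying.

```bash
python3 -m inch '[0,-0.0106,-0.059,0,0,0,0, 0,-0.0106,-0.059,0,0,0,0, 0,0,0,-0.0756,0,0,0, 0,0,0,-0.0756,0,0,0, 0,0,0,-0.0756,0,0,0,0,0,0,0,0,0,0]'
python3 -c "
from h import *
go((.341,.335,.165),-3.6)"
```

```text
time_s: 14.35
tool_pos: [0.4683, -0.0159, 0.1778]
eef_rot: [2.289, 2.15, 0.001]
ft_force: [-0.4, 0.2, -1.8]
width: 0.136
finger_force: 108.1
t 14.3 pos [ 0.4683 -0.0159  0.1778] w 11.6 ff 108.1 ft [-0.4  0.2 -1.8]
shift [ 0.6845 -0.298   0.0247] rows>= 9.0
heading -3.59 zaxis [ 1.3e-03 -8.0e-04 -1.0e+00]
turn [0.0018 0.0009 0.0003] rows>= 1.0 shift after turn [ 0.6845 -0.2982  0.0256]
```

```bash
python3 -m inch '[0.04,-0.0175,0,0,0,0,0, 0.0671,-0.0292,0,0,0,0,0, 0.0671,-0.0292,0,0,0,0,0, 0.0671,-0.0292,0,0,0,0,0, 0.0671,-0.0292,0,0,0,0,0, 0.0671,-0.0292,0,0,0,0,0, 0.0671,-0.0292,0,0,0,0,0, 0.0671,-0.0292,0,0,0,0,0, 0.0671,-0.0292,0,0,0,0,0, 0.0671,-0.0292,0,0,0,0,0]'
python3 -m inch '[0.041,-0.0175,0.02,0,0,0,0, 0,0,0.06,0,0,0,0, 0,0,0.06,0,0,0,0, 0,0,0.06,0,0,0,0, 0,0,0.03,0,0,0,0,0,0,0,0,0,0,0]'
python3 -c "
from h import *
go((.341,.335,.021),-3.6)
snap('scene','s6',190,170,130,100,6)"
```

```text
time_s: 15.35
tool_pos: [0.3494, 0.3151, 0.177]
eef_rot: [2.289, 2.15, -0.002]
ft_force: [1.4, 0.3, -1.9]
width: 0.143
finger_force: 108.2
time_s: 15.95
tool_pos: [0.3407, 0.3331, 0.0588]
eef_rot: [2.289, 2.151, -0.013]
ft_force: [-0.1, -0.6, -3.0]
width: 0.138
finger_force: 108.2
t 15.9 pos [0.3407 0.3331 0.0588] w 11.8 ff 108.2 ft [-0.1 -0.6 -3. ]
shift [0.0043 0.0007 0.0755] rows>= 1.0
heading -3.58 zaxis [-0.0058 -0.006  -1.    ]
turn [-0.0069  0.0081  0.0004] rows>= 1.0 shift after turn [0.0038 0.0003 0.0755]
```

View pics/s6.png

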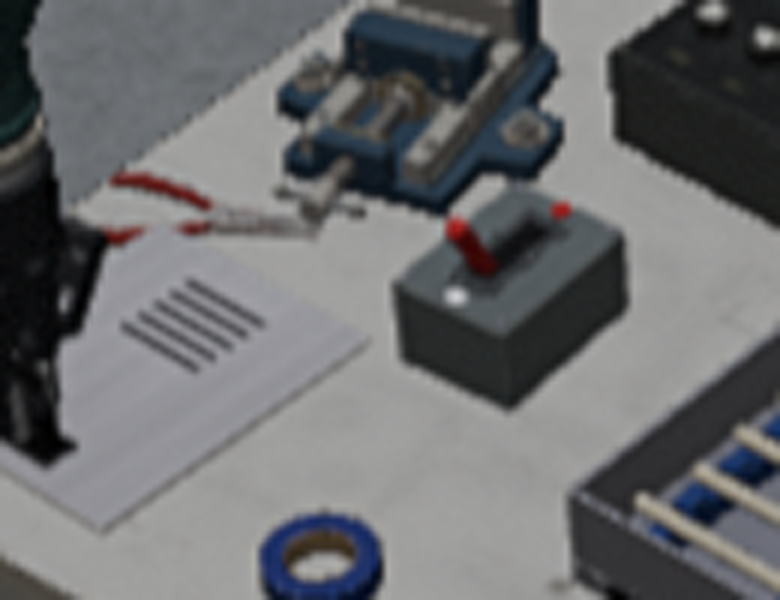

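Picture: the lid, held level low over the bench, is clear of the tape, the box and (once down) the cutters. Lowering.

```bash
python3 -m inch '[0,0,0.025,0,0,0,0, 0,0,0.025,0,0,0,0, 0,0,0.016,0,0,0,0, 0,0,0.008,0,0,0,0,0,0,0.004,0,0,0,0,0,0,0,0,0,0,0]'
python3 -c "
from h import *
go((.341,.335,.021),-3.6)"
```

```text
time_s: 16.6
tool_pos: [0.3432, 0.3348, 0.0233]
eef_rot: [2.289, 2.15, 0.0]
ft_force: [-0.0, 0.5, -2.6]
width: 0.138
finger_force: 108.1
t 16.6 pos [0.3432 0.3348 0.0233] w 11.8 ff 108.1 ft [-0.   0.5 -2.6]
shift [ 0.0002 -0.0044  0.0045] rows>= 1.0
heading -3.58 zaxis [ 1.1e-03 -9.0e-04 -1.0e+00]
turn [0.0015 0.001  0.0004] rows>= 1.0 shift after turn [ 0.0002 -0.0044  0.0046]
```

```bash
python3 -m inch '[0,0,0.005,0,0,0,0, 0,0,0.003,0,0,0,0, 0,0,0,0,0,0,0, 0,0,0,0,0,0,30, 0,0,0,0,0,0,50, 0,0,0,0,0,0,50, 0,0,-0.08,0,0,0,50, 0,0,-0.08,0,0,0,50,0,0,-0.08,0,0,0,50,0,0,-0.08,0,0,0,50]'
python3 -c "
from h import *
go((.341,.335,.021),-3.6)
snap('top','t2',200,160,200,150,4)
spots('lid',('top',));spots('rod_a',('top','scene'),5);spots('tray')"
```

```text
time_s: 17.6
tool_pos: [0.3429, 0.3348, 0.1809]
eef_rot: [2.289, 2.15, 0.001]
ft_force: [0.5, 1.1, 0.4]
width: 0.585
finger_force: 0.0
t 17.6 pos [0.3429 0.3348 0.1809] w 49.9 ff 0.0 ft [0.5 1.1 0.4]
shift [ 0.0004 -0.0043  0.3198] rows>= 4.0
heading -3.59 zaxis [ 1.5e-03 -7.0e-04 -1.0e+00]
turn [0.0019 0.0008 0.0003] rows>= 1.0 shift after turn [ 3.000e-04 -3.800e-03  3.198e-01]
lid top [([0.416, 0.327, 0.011], 0.83), ([0.485, -0.015, 0.045], 0.27)]
rod_a top [([0.486, -0.013, 0.046], 0.62), ([0.519, -0.026, 0.049], 0.56), ([0.55, -0.027, 0.044], 0.55), ([0.588, -0.028, 0.048], 0.47)]
rod_a scene [([0.554, -0.024, 0.043], 0.63), ([0.481, -0.01, 0.046], 0.53), ([0.586, -0.029, 0.044], 0.46)]
tray top [([0.54, -0.375, 0.002], 0.59)]
tray scene [([0.541, -0.376, 0.005], 0.75)]
```

View pics/t2.png

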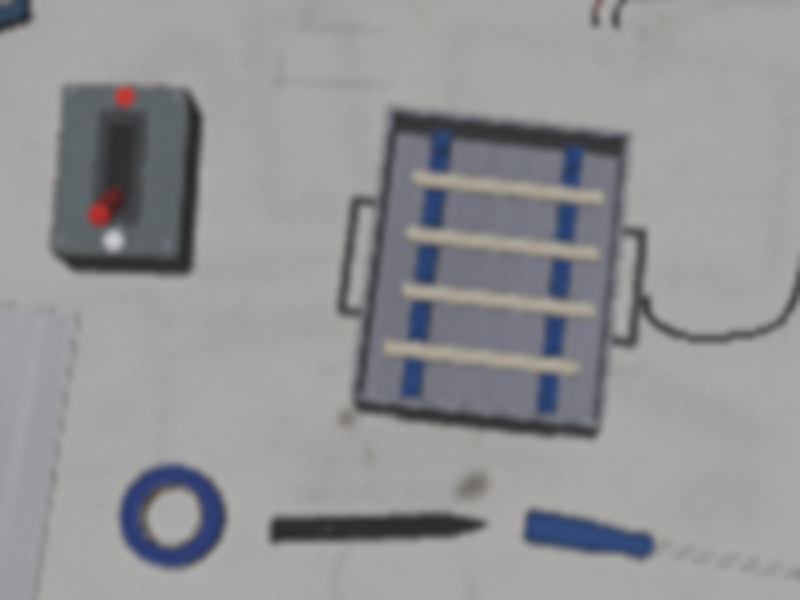

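Picture: lid flat at the left; four rods in the tub, ends at roughly (413–603,180–197), (408–597,233–253), (404–593,289–311), (385–578,347–368) px in the crop.

Run:
```python
from h import *
P=lambda u,v,z: ray("top",(200+u/4,160+v/4),z)
for a,b in [((385,347),(578,368)),((404,289),(593,311)),((408,233),(597,253)),((413,178),(603,197))]:
    A,B=P(*a,.047),P(*b,.047); d=A-B; print("rod mid",((A+B)/2).round(4),"len",np.linalg.norm(d).round(3),"x-heading",np.degrees(np.arctan2(-d[0],d[1])).round(1))
C=[P(*p,.07) for p in((393,110),(630,135),(598,432),(357,405))]; print("tub",(sum(C)/4).round(4))
c=np.array([.540,-.0208]);a=np.radians(-3.6)
for s in(-.054,-.018,.018,.054): print("seat",(c+s*np.array([np.cos(a),np.sin(a)])).round(4))
snap("scene","s7",370,260,110,85,7)
go((.486,-.016,.12),-3.6)
im=r.read_camera("top").astype(int)
m=((im[...,2]-im[...,0])>40)&(im[...,2]<170); m=m.astype(np.uint8)
n,l,st,ce=cv2.connectedComponentsWithStats(m)
for i in range(1,n):
  if st[i,4]>1500:
    rc=cv2.minAreaRect(np.argwhere(l==i)[:,::-1].astype(np.float32)); print(rc, st[i,4]);
    Q=np.array([ray("top",q,.004) for q in cv2.boxPoints(rc)]); print(Q.round(3).tolist(),Q.mean(0).round(4))
```

```text
rod mid [ 0.4826 -0.013   0.047 ] len 0.119 x-heading -4.5
rod mid [ 0.5187 -0.0223  0.047 ] len 0.117 x-heading -4.9
rod mid [ 0.5546 -0.0237  0.047 ] len 0.118 x-heading -4.4
rod mid [ 0.5902 -0.0261  0.047 ] len 0.119 x-heading -4.1
tub [ 0.5338 -0.0194  0.07  ]
seat [ 0.4861 -0.0174]
seat [ 0.522  -0.0197]
seat [ 0.558  -0.0219]
seat [ 0.5939 -0.0242]
t 17.9 pos [0.3422 0.3342 0.1774] w 49.8 ff 0.0 ft [ 0.4 -0.5 -0.5]
shift [-0.6807  0.331   0.1165] rows>= 9.0
heading -3.59 zaxis [-0.0016 -0.003  -1.    ]
turn [-0.0018  0.004   0.0003] rows>= 1.0 shift after turn [-0.681   0.331   0.1148]
((394.9112548828125, 122.2791748046875), (51.97181701660156, 84.39527130126953), 85.84036254882812) 2964
[[0.906, -0.083, 0.004], [0.932, -0.313, 0.004], [0.781, -0.32, 0.004], [0.756, -0.096, 0.004]] [ 0.8438 -0.2029  0.004 ]
((461.2168273925781, 233.747802734375), (51.88481903076172, 63.326087951660156), 3.814074993133545) 3135
[[0.462, -0.299, 0.004], [0.628, -0.313, 0.004], [0.623, -0.447, 0.004], [0.458, -0.429, 0.004]] [ 0.5427 -0.3721  0.004 ]
```

View pics/s7.png

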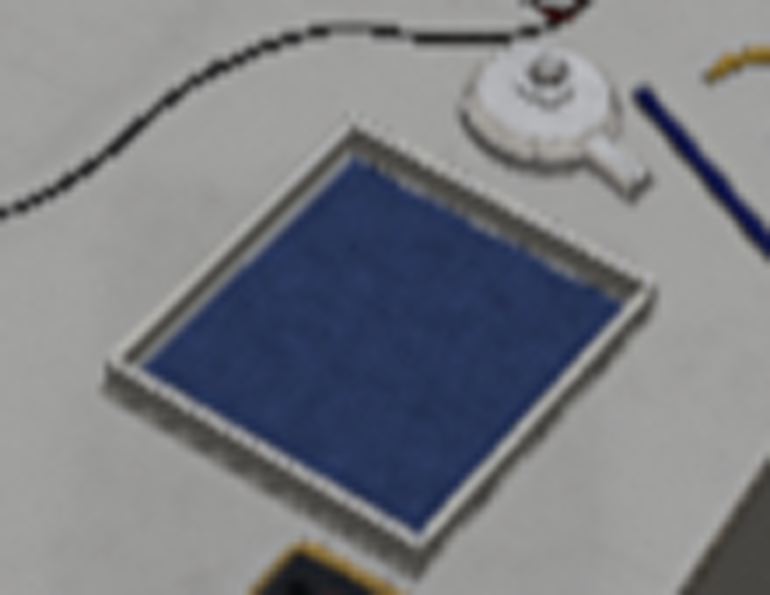

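Picture: empty tray, blue floor corners at about (355,155), (625,300), (420,530), (140,365) in the crop. Starting on the rods (measured numerically from here).

```bash
python3 -m inch '[-0.05,0.0243,0,0,0,0,24, -0.0781,0.038,0,0,0,0,24, -0.0781,0.038,0,0,0,0,24, -0.0781,0.038,0,0,0,0,24, -0.0781,0.038,0,0,0,0,24, -0.0781,0.038,0,0,0,0,24, -0.0781,0.038,0,0,0,0,24, -0.0781,0.038,0,0,0,0,24, -0.0781,0.038,0,0,0,0,24, 0,0,0,0,0,0.02,24]' 25
python3 -m inch '[0,0,0,0,0,0,24,0,0,0,0,0,0,24]'
python3 -c "
from h import *
go((.4845,-.013,.0375),-4.5)"
```

```text
time_s: 19.0
tool_pos: [0.4863, -0.0166, 0.1779]
eef_rot: [2.314, 2.124, -0.004]
ft_force: [-0.3, 1.0, -0.5]
width: 0.281
finger_force: 0.0
time_s: 19.2
tool_pos: [0.485, -0.0113, 0.1789]
eef_rot: [-2.305, -2.133, 0.001]
ft_force: [-0.1, 0.6, 1.0]
width: 0.284
finger_force: 0.0
t 19.2 pos [ 0.485  -0.0113  0.1789] w 24.3 ff 0.0 ft [-0.1  0.6  1. ]
shift [-0.0034 -0.0006  0.2827] rows>= 4.0
heading -4.44 zaxis [-8.e-04  0.e+00 -1.e+00]
turn [-0.0011  0.      0.0014] rows>= 1.0 shift after turn [-0.0034 -0.0008  0.2827]
```

```bash
python3 -m inch '[-0.0034,-0.0006,0.08,0,0,0,24, 0,0,0.08,0,0,0,24, 0,0,0.07,0,0,0,24, 0,0,0.03,0,0,0,24, 0,0,0.016,0,0,0,24, 0,0,0.006,0,0,0,24, 0,0,0,0,0,0,24]'
python3 -c "
from h import *
go((.4845,-.013,.0375),-4.5)"
```

```text
time_s: 19.9
tool_pos: [0.4859, -0.0133, 0.0395]
eef_rot: [2.304, 2.133, 0.002]
ft_force: [0.7, 0.4, -0.8]
width: 0.277
finger_force: 0.0
t 19.9 pos [ 0.4859 -0.0133  0.0395] w 23.7 ff 0.0 ft [ 0.7  0.4 -0.8]
shift [ 0.0004 -0.0029  0.0041] rows>= 1.0
heading -4.41 zaxis [ 2.5e-03 -9.0e-04 -1.0e+00]
turn [0.0032 0.0009 0.002 ] rows>= 1.0 shift after turn [ 0.0004 -0.0029  0.0041]
```

```bash
python3 -m inch '[0,0,0.003,0,0,0,24, 0,0,0,0,0,0,4, 0,0,0,0,0,0,4, 0,0,0,0,0,0,4, 0,0,0,0,0,0,4]'
python3 -c "
from h import *
go((.4845,-.013,.0375),-4.5)"
```

```text
time_s: 20.4
tool_pos: [0.4863, -0.014, 0.0385]
eef_rot: [2.305, 2.131, 0.003]
ft_force: [-0.8, 1.1, 5.7]
width: 0.098
finger_force: 27.3
t 20.4 pos [ 0.4863 -0.014   0.0385] w 8.4 ff 27.3 ft [-0.8  1.1  5.7]
shift [ 0.0017 -0.0038  0.0019] rows>= 1.0
heading -4.49 zaxis [ 3.4e-03 -9.0e-04 -1.0e+00]
turn [0.0043 0.0008 0.0002] rows>= 1.0 shift after turn [ 0.0017 -0.0038  0.0019]
```

```bash
python3 -m inch '[0,0,-0.04,0,0,0,4, 0,0,-0.08,0,0,0,4, 0,0,-0.08,0,0,0,4, 0,0,-0.03,0,0,0,4, 0,0,0,0,0,0,4]'
python3 -c "
from h import *
go((.492,-.370,.15),-4.5)"
```

```text
time_s: 20.9
tool_pos: [0.4871, -0.0142, 0.1554]
eef_rot: [2.302, 2.128, 0.007]
ft_force: [-0.5, 0.2, -0.7]
width: 0.1
finger_force: 26.7
t 20.9 pos [ 0.4871 -0.0142  0.1554] w 8.5 ff 26.7 ft [-0.5  0.2 -0.7]
shift [-0.7087  0.0654  0.0122] rows>= 8.0
heading -4.49 zaxis [ 0.0076 -0.0019 -1.    ]
turn [0.0098 0.0016 0.0002] rows>= 1.0 shift after turn [-0.7087  0.0656  0.0109]
```

```bash
python3 -m inch '[-0.04,0.0036,0,0,0,0,4, -0.0786,0.0073,0,0,0,0,4, -0.0786,0.0073,0,0,0,0,4, -0.0786,0.0073,0,0,0,0,4, -0.0786,0.0073,0,0,0,0,4, -0.0786,0.0073,0,0,0,0,4, -0.0786,0.0073,0,0,0,0,4, -0.0786,0.0073,0,0,0,0,4, -0.0786,0.0073,0,0,0,0,4, -0.04,0.0036,0,0,0,0,4]'
python3 -m inch '[0,0,0,0,0,0,4, 0,0,0.08,0,0,0,4, 0,0,0.08,0,0,0,4, 0,0,0.06,0,0,0,4, 0,0,0.02,0,0,0,4, 0,0,0,0,0,0,4, 0,0,0,0,0,0,4]'
python3 -c "
from h import *
spots('tray')
spots('rod_a')
go((.492,-.370,.004),-4.5)"
```

```text
time_s: 21.9
tool_pos: [0.4887, -0.3722, 0.1492]
eef_rot: [-2.308, -2.128, 0.002]
ft_force: [0.1, 0.3, 0.2]
width: 0.098
finger_force: 26.7
time_s: 22.6
tool_pos: [0.4912, -0.3699, 0.0338]
eef_rot: [2.304, 2.131, 0.001]
ft_force: [0.4, 0.2, 0.0]
width: 0.096
finger_force: 26.7
tray top [([0.544, -0.373, -0.0], 0.77), ([0.419, 0.326, 0.009], 0.56)]
tray scene [([0.542, -0.375, 0.004], 0.64)]
rod_a top [([0.549, -0.026, 0.044], 0.76), ([0.518, -0.028, 0.048], 0.75)]
rod_a scene [([0.588, -0.029, 0.04], 0.57)]
t 22.8 pos [ 0.4916 -0.3706  0.035 ] w 8.5 ff 26.7 ft [ 0.7  0.6 -0.7]
shift [0.0015 0.0004 0.062 ] rows>= 1.0
heading -4.48 zaxis [ 0.0043 -0.0035 -1.    ]
turn [0.0059 0.004  0.0005] rows>= 1.0 shift after turn [0.0013 0.0007 0.062 ]
```

```bash
python3 -m inch '[0,0,0.02,0,0,0,4, 0,0,0.02,0,0,0,4, 0,0,0.012,0,0,0,4, 0,0,0.006,0,0,0,4, 0,0,0.003,0,0,0,4, 0,0,0,0,0,0,4, 0,0,0,0,0,0,4]'
python3 -c "
from h import *
go((.492,-.370,.004),-4.5)"
```

```text
time_s: 23.5
tool_pos: [0.4899, -0.3693, 0.0044]
eef_rot: [-2.306, -2.133, -0.0]
ft_force: [-5.6, 4.3, 12.7]
width: 0.095
finger_force: 32.7
t 23.5 pos [ 0.4899 -0.3693  0.0044] w 8.1 ff 32.7 ft [-5.6  4.3 12.7]
shift [-0.001   0.0043  0.0009] rows>= 1.0
heading -4.48 zaxis [-3.e-04  3.e-04 -1.e+00]
turn [-0.0004 -0.0003  0.0004] rows>= 1.0 shift after turn [-0.001   0.0043  0.0009]
```

```bash
python3 -m inch '[0,0,-0.004,0,0,0,4, 0,0,0,0,0,0,12, 0,0,0,0,0,0,24, 0,0,0,0,0,0,24, 0,0,-0.03,0,0,0,24, 0,0,-0.08,0,0,0,24, 0,0,-0.08,0,0,0,24, 0,0,-0.06,0,0,0,24]'
python3 -c "
from h import *
spots('rod_a',('top','scene'),5)
go((.522,-.021,.14),-4.5)"
```

```text
time_s: 24.3
tool_pos: [0.4906, -0.3701, 0.1325]
eef_rot: [2.304, 2.13, 0.0]
ft_force: [0.0, 0.2, 0.2]
width: 0.279
finger_force: 0.0
rod_a top [([0.549, -0.026, 0.044], 0.76), ([0.518, -0.028, 0.048], 0.75), ([0.484, -0.012, 0.048], 0.63)]
rod_a scene [([0.588, -0.029, 0.04], 0.57)]
t 24.4 pos [ 0.4926 -0.372   0.1365] w 24.2 ff 0.0 ft [-0.1 -0.1  0.7]
shift [ 0.7043  0.0038 -0.0127] rows>= 8.0
heading -4.49 zaxis [ 0.0097 -0.0089 -0.9999]
turn [0.0132 0.0104 0.0003] rows>= 1.0 shift after turn [ 0.7044  0.0035 -0.007 ]
```

```bash
sed -i 's/    for c in cs: print(n,c/    for c in cs: r.read_camera(c); print(n,c/' h.py
python3 -c "
from h import *
spots('rod_a',('top','scene'),5); spots('tray')
im=r.read_camera('top').astype(int); b=im[175:290,415:510]; print('tray rod px',[(np.argwhere((b.min(2)>140))+[175,415]).shape])
cv2.imwrite('pics/t3.png',cv2.resize(im[150:290,340:515,::-1].astype(np.uint8),None,fx=4,fy=4,interpolation=cv2.INTER_CUBIC))
"
```

```text
rod_a top [([0.519, -0.026, 0.048], 0.65), ([0.591, -0.027, 0.051], 0.65), ([0.553, -0.028, 0.042], 0.53), ([0.415, 0.33, 0.01], 0.49), ([0.491, -0.335, 0.014], 0.45)]
rod_a scene [([0.553, -0.022, 0.046], 0.6), ([0.488, -0.366, 0.013], 0.52), ([0.52, -0.025, 0.044], 0.47)]
tray top [([0.569, -0.349, 0.004], 0.95)]
tray scene [([0.536, -0.381, 0.003], 0.87)]
tray rod px [(4324, 2)]
```

View pics/t3.png

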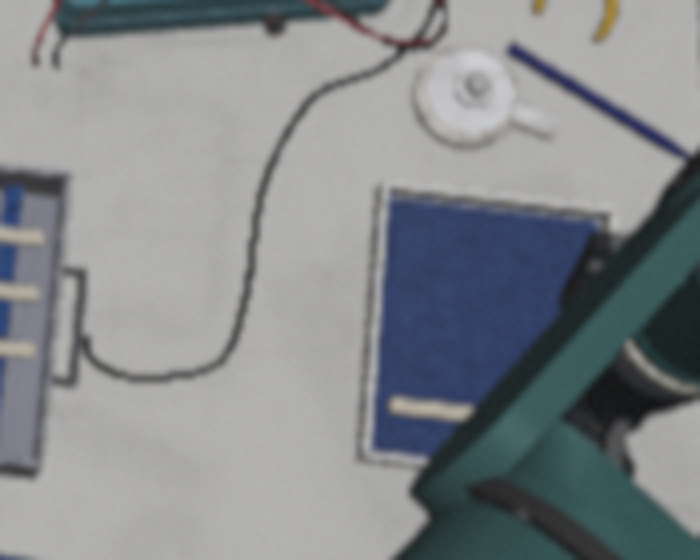

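Picture: first rod lies in the tray near its front wall (left end at (390,403)), clear of the left wall; the arm hides the rest. Next rod.

```bash
python3 -m inch '[0.03,0,-0.007,0,0,0,24, 0.0746,0.0005,0,0,0,0,24, 0.0746,0.0005,0,0,0,0,24, 0.0746,0.0005,0,0,0,0,24, 0.0746,0.0005,0,0,0,0,24, 0.0746,0.0005,0,0,0,0,24, 0.0746,0.0005,0,0,0,0,24, 0.0746,0.0005,0,0,0,0,24, 0.0746,0.0005,0,0,0,0,24, 0.0746,0,0,0,0,0,24]'
python3 -m inch '[0,0,0,0,0,0,24,0,0,0,0,0,0,24]'
python3 -c "
from h import *
go((.522,-.022,.0385),-4.5)"
```

```text
time_s: 25.85
tool_pos: [0.5192, -0.0178, 0.1327]
eef_rot: [2.305, 2.133, 0.001]
ft_force: [0.7, -1.1, -0.2]
width: 0.279
finger_force: 0.0
time_s: 26.05
tool_pos: [0.5194, -0.019, 0.1326]
eef_rot: [2.303, 2.135, 0.0]
ft_force: [-0.0, 0.2, -0.9]
width: 0.284
finger_force: 0.0
t 26.1 pos [ 0.5194 -0.019   0.1326] w 24.2 ff 0.0 ft [-0.   0.2 -0.9]
shift [-0.0055  0.0054  0.1883] rows>= 3.0
heading -4.33 zaxis [ 0.0013 -0.0012 -1.    ]
turn [0.0018 0.0013 0.0037] rows>= 1.0 shift after turn [-0.0056  0.0057  0.1883]
```

```bash
python3 -m inch '[-0.0055,0.005,0.07,0,0,0.003,24, 0,0,0.07,0,0,0,24, 0,0,0.03,0,0,0,24, 0,0,0.014,0,0,0,24, 0,0,0.004,0,0,0,24, 0,0,0,0,0,0,24, 0,0,0,0,0,0,4, 0,0,0,0,0,0,4, 0,0,0,0,0,0,4, 0,0,0,0,0,0,4]'
python3 -c "
from h import *
go((.522,-.022,.0385),-4.5)"
```

```text
time_s: 27.05
tool_pos: [0.5231, -0.0236, 0.04]
eef_rot: [2.306, 2.128, 0.003]
ft_force: [-0.7, -0.2, 7.0]
width: 0.098
finger_force: 27.0
t 27.1 pos [ 0.5231 -0.0236  0.04  ] w 8.3 ff 27.0 ft [-0.7 -0.2  7. ]
shift [ 0.0031 -0.0025  0.003 ] rows>= 1.0
heading -4.62 zaxis [ 0.0038 -0.0017 -1.    ]
turn [ 0.005   0.0018 -0.0026] rows>= 1.0 shift after turn [ 0.0031 -0.0024  0.003 ]
```

```bash
python3 -m inch '[0,0,-0.04,0,0,0,4, 0,0,-0.08,0,0,0,4, 0,0,-0.08,0,0,0,4, 0,0,-0.02,0,0,0,4]'
python3 -m inch '[-0.04,0.0035,0,0,0,0,4, -0.077,0.0067,0,0,0,0,4, -0.077,0.0067,0,0,0,0,4, -0.077,0.0067,0,0,0,0,4, -0.077,0.0067,0,0,0,0,4, -0.077,0.0067,0,0,0,0,4, -0.077,0.0067,0,0,0,0,4, -0.077,0.0067,0,0,0,0,4, -0.077,0.0067,0,0,0,0,4, -0.04,0.0035,0,0,0,0,4]'
python3 -m inch '[0,0,0,0,0,0,4, 0,0,0.08,0,0,0,4, 0,0,0.08,0,0,0,4, 0,0,0.04,0,0,0,4, 0,0,0,0,0,0,4, 0,0,0,0,0,0,4]'
python3 -c "
from h import *
go((.526,-.373,.006),-4.5)"
```

```text
time_s: 27.45
tool_pos: [0.5249, -0.0234, 0.154]
eef_rot: [2.302, 2.124, 0.011]
ft_force: [0.2, -0.5, -0.1]
width: 0.095
finger_force: 26.3
time_s: 28.45
tool_pos: [0.5233, -0.3753, 0.1469]
eef_rot: [2.312, 2.127, -0.001]
ft_force: [0.6, 1.2, 0.4]
width: 0.093
finger_force: 26.3
time_s: 29.05
tool_pos: [0.5245, -0.3716, 0.0485]
eef_rot: [2.308, 2.131, 0.001]
ft_force: [-0.4, -0.5, 1.0]
width: 0.098
finger_force: 26.3
t 29.1 pos [ 0.5245 -0.3716  0.0485] w 8.4 ff 26.3 ft [-0.4 -0.5  1. ]
shift [-0.0026  0.0032  0.085 ] rows>= 1.0
heading -4.57 zaxis [ 8.e-04  1.e-04 -1.e+00]
turn [ 0.001  -0.0002 -0.0015] rows>= 1.0 shift after turn [-0.0026  0.0032  0.085 ]
```

```bash
cat >> h.py <<'E'
def trayc():
    im=r.read_camera("scene").astype(int)[255:350,375:475]
    m=((im[...,2]-im[...,0])>40)&(im[...,2]<170); p=np.argwhere(m)[:,::-1]+[375,255]
    f=lambda k:p[np.argsort(k)[:3]].mean(0)
    c=[f(p[:,0]),f(p[:,1]),f(-p[:,0]),f(-p[:,1])]
    print("blue L,T,R,B",[ray("scene",q,.004)[:2].round(3).tolist() for q in c])
    if r.state()["tool_pos"][1]>-.1: print("mean",np.mean([ray("scene",q,.004) for q in c],0).round(4))
E
python3 -c "
from h import *
trayc()
im=cv2.imread('pics/scene0.png')[:,:,::-1].astype(int)
r.read_camera=lambda n:im
trayc()"
python3 -m inch '[-0.0026,0.0032,0.04,0,0,0,4, 0,0,0.022,0,0,0,4, 0,0,0.012,0,0,0,4, 0,0,0.006,0,0,0,4, 0,0,0.003,0,0,0,4, 0,0,0,0,0,0,4, 0,0,0,0,0,0,4]'
python3 -c "
from h import *
go((.526,-.373,.006),-4.5)"
```

```text
blue L,T,R,B [[0.482, -0.327], [0.736, -0.4], [0.702, -0.453], [0.47, -0.453]]
blue L,T,R,B [[0.482, -0.301], [0.736, -0.4], [0.705, -0.45], [0.471, -0.427]]
time_s: 29.8
tool_pos: [0.5273, -0.3756, 0.0146]
eef_rot: [2.304, 2.125, 0.001]
ft_force: [-6.4, 3.9, 20.2]
width: 0.092
finger_force: 29.7
t 29.8 pos [ 0.5273 -0.3756  0.0146] w 7.9 ff 29.7 ft [-6.4  3.9 20.2]
shift [ 0.005  -0.0031  0.0172] rows>= 1.0
heading -4.63 zaxis [ 0.0056 -0.0051 -1.    ]
turn [ 0.0077  0.0059 -0.0029] rows>= 1.0 shift after turn [ 0.0049 -0.003   0.0173]
```

The tray has been knocked about 26 mm to −y (the rod end touched its wall). Lifting and re-measuring.

```bash
python3 -m inch '[0,0,-0.04,0,0,0,4,0,0,-0.08,0,0,0,4, 0,0,-0.06,0,0,0,4, 0,0,0,0,0,0,4]'
python3 -m inch '[0.08,0,0,0,0,0,4, 0.08,0,0,0,0,0,4, 0.08,0,0,0,0,0,4, 0.08,0,0,0,0,0,4, 0.08,0,0,0,0,0,4]'
python3 -c "
from h import *
spots('tray');spots('rod_a',k=5)
go((.526,-.4,.1),-4.5)
im=r.read_camera('scene')[:,:,::-1]
cv2.imwrite('pics/s8.png',cv2.resize(im[200:370,330:500],None,fx=3.5,fy=3.5,interpolation=cv2.INTER_CUBIC))"
```

```text
time_s: 30.2
tool_pos: [0.5288, -0.3762, 0.105]
eef_rot: [2.298, 2.121, 0.003]
ft_force: [-0.1, -0.5, -0.5]
width: 0.096
finger_force: 27.2
time_s: 30.7
tool_pos: [0.5413, -0.1727, 0.0964]
eef_rot: [2.309, 2.13, 0.0]
ft_force: [0.6, -0.5, -0.2]
width: 0.097
finger_force: 27.2
tray top [([0.544, -0.405, 0.003], 0.81), ([0.385, 0.176, 0.018], 0.65)]
tray scene [([0.546, -0.403, 0.006], 0.83), ([0.374, -0.099, 0.014], 0.63)]
rod_a top [([0.491, -0.394, 0.009], 0.7), ([0.553, -0.028, 0.044], 0.69), ([0.59, -0.027, 0.051], 0.63), ([0.542, -0.16, 0.106], 0.55)]
rod_a scene [([0.54, -0.206, 0.098], 0.52), ([0.59, -0.028, 0.039], 0.46)]
t 31.1 pos [ 0.5417 -0.1757  0.0968] w 8.1 ff 27.2 ft [-0.5  0.1 -0.5]
shift [-0.4496  0.0056 -0.0059] rows>= 5.0
heading -4.71 zaxis [ 1.e-03 -9.e-04 -1.e+00]
turn [ 0.0014  0.0011 -0.0048] rows>= 1.0 shift after turn [-0.4496  0.0039 -0.0063]
```

View pics/s8.png

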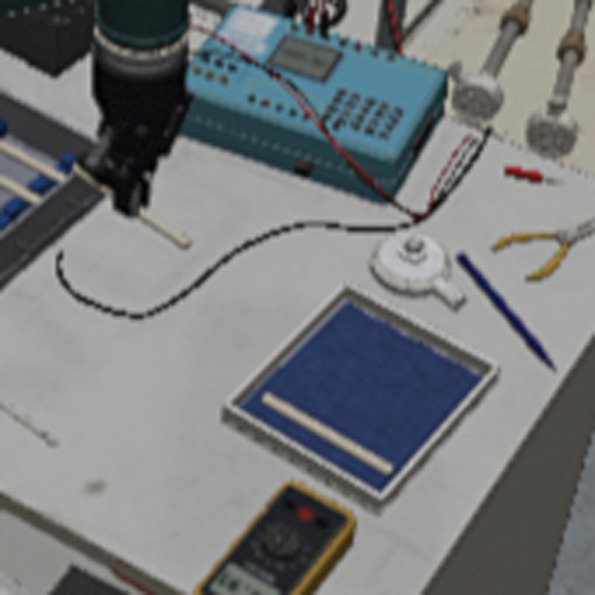

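Picture: the rod is still held; the tray (rim corners ~(222,408), (350,288), (498,370), (380,500) in the crop) shows the first rod flat inside.

```bash
python3 -c "
from h import *
f=lambda u,v,z: ray('scene',(330+u/3.5,200+v/3.5),z)
C=[f(*p,.022) for p in((222,408),(350,288),(498,370),(380,500))]
print([c.round(3).tolist() for c in C],np.mean(C,0).round(4))
ax=C[1]+C[2]-C[0]-C[3];print(np.degrees(np.arctan2(ax[1],ax[0])))
print('rod1',f(265,398,.013).round(3),f(390,468,.013).round(3))
for s in(.06,-.06):
  q=proj('scene',(.5417+.078*s,-.1757+.997*s,.0985)); print((q-[330,200])*3.5)
"
```

```text
[[0.455, -0.321, 0.022], [0.632, -0.342, 0.022], [0.619, -0.484, 0.022], [0.444, -0.467, 0.022]] [ 0.5375 -0.4038  0.022 ]
-6.145634600005956
rod1 [ 0.491 -0.341  0.013] [ 0.484 -0.457  0.013]
[ 72.50736378 173.90682711]
[188.61923771 237.37719693]
```

```bash
python3 -m inch '[-0.04,0,0,0,0,0,4, -0.0746,-0.001,0,0,0,0,4, -0.0746,-0.001,0,0,0,0,4, -0.0746,-0.001,0,0,0,0,4, -0.0746,-0.001,0,0,0,0,4, -0.0746,0,0,0,0,0,4, -0.04,0,0,0,0,0,4,0,0,0.06,0,0,0,4,0,0,0.06,0,0,0,4,0,0,0,0,0,0,4]'
python3 -c "
from h import *
go((.522,-.402,.006),-5)
spots('tray',('scene',));trayc()"
```

```text
time_s: 32.15
tool_pos: [0.518, -0.3989, 0.0311]
eef_rot: [-2.304, -2.121, 0.001]
ft_force: [-0.8, 0.7, -0.7]
width: 0.102
finger_force: 27.2
t 32.1 pos [ 0.518  -0.3989  0.0311] w 8.7 ff 27.2 ft [-0.8  0.7 -0.7]
shift [-0.0059  0.0089  0.05  ] rows>= 1.0
heading -4.74 zaxis [-0.0073  0.007  -0.9999]
turn [-0.01   -0.0081  0.0057] rows>= 1.0 shift after turn [-0.0056  0.0085  0.0501]
tray scene [([0.524, -0.416, 0.005], 0.89), ([0.481, 0.258, 0.006], 0.66)]
blue L,T,R,B [[0.482, -0.327], [0.738, -0.399], [0.703, -0.452], [0.472, -0.455]]
```

```bash
python3 -m inch '[-0.0056,0.008,0.02,0,0,0.005,4, 0,0,0.014,0,0,0,4, 0,0,0.008,0,0,0,4, 0,0,0.005,0,0,0,4, 0,0,0.003,0,0,0,4, 0,0,0,0,0,0,4]'
python3 -c "
from h import *
go((.522,-.402,.006),-5)"
```

```text
time_s: 32.9
tool_pos: [0.5258, -0.4032, 0.0131]
eef_rot: [2.312, 2.125, 0.001]
ft_force: [-0.7, 2.5, 3.9]
width: 0.095
finger_force: 27.7
t 32.9 pos [ 0.5258 -0.4032  0.0131] w 8.1 ff 27.7 ft [-0.7  2.5  3.9]
shift [ 0.0017 -0.0079  0.0141] rows>= 1.0
heading -4.83 zaxis [ 0.002 -0.001 -1.   ]
turn [0.0026 0.001  0.0038] rows>= 1.0 shift after turn [ 0.0017 -0.0079  0.0142]
```

```bash
python3 -m inch '[0,0,0.006,0,0,0,4, 0,0,0.005,0,0,0,4, 0,0,0.004,0,0,0,4, 0,0,0,0,0,0,4, 0,0,0,0,0,0,4]'
python3 -c "
from h import *
go((.522,-.402,.006),-5)"
```

```text
time_s: 33.4
tool_pos: [0.5259, -0.4034, 0.0048]
eef_rot: [2.312, 2.124, 0.001]
ft_force: [0.6, 3.3, 4.2]
width: 0.097
finger_force: 28.5
t 33.4 pos [ 0.5259 -0.4034  0.0048] w 8.2 ff 28.5 ft [0.6 3.3 4.2]
shift [ 0.0021 -0.008  -0.0024] rows>= 1.0
heading -4.83 zaxis [ 0.0022 -0.001  -1.    ]
turn [0.0028 0.0011 0.0037] rows>= 1.0 shift after turn [ 0.0021 -0.0081 -0.0024]
```

```bash
python3 -m inch '[0,0,0,0,0,0,12, 0,0,0,0,0,0,24, 0,0,0,0,0,0,24, 0,0,-0.03,0,0,0,24, 0,0,-0.08,0,0,0,24, 0,0,-0.08,0,0,0,24, 0,0,-0.06,0,0,0,24, 0,0,0,0,0,0,24]'
python3 -c "
from h import *
spots('rod_a',k=5)
go((.558,-.0235,.14),-4.5)"
```

```text
time_s: 34.2
tool_pos: [0.5276, -0.4056, 0.1377]
eef_rot: [2.303, 2.116, 0.002]
ft_force: [0.2, -0.4, 0.8]
width: 0.284
finger_force: 0.0
rod_a top [([0.551, -0.025, 0.042], 0.62), ([0.591, -0.027, 0.047], 0.53), ([0.528, -0.372, 0.015], 0.49), ([0.493, -0.355, 0.013], 0.48)]
rod_a scene [([0.487, -0.396, 0.013], 0.64), ([0.587, -0.027, 0.044], 0.61), ([0.525, -0.405, 0.009], 0.53)]
t 34.4 pos [ 0.5244 -0.4026  0.1278] w 24.3 ff 0.0 ft [-0.1  0.6 -1.2]
shift [ 0.7612  0.0028 -0.0233] rows>= 9.0
heading -4.85 zaxis [-0.0015  0.0015 -1.    ]
turn [-0.0021 -0.0018 -0.0079] rows>= 1.0 shift after turn [ 0.7611  0.0075 -0.0244]
```

```bash
python3 -m inch '[0,0,-0.02,0,0,-0.008,24, 0.0846,0.0007,0,0,0,0,24, 0.0846,0.0007,0,0,0,0,24, 0.0846,0.0007,0,0,0,0,24, 0.0846,0.0007,0,0,0,0,24, 0.0846,0.0007,0,0,0,0,24, 0.0846,0.0007,0,0,0,0,24, 0.0846,0.0007,0,0,0,0,24, 0.0846,0.0007,0,0,0,0,24, 0.0846,0.0007,0,0,0,0,24]'
python3 -m inch '[0,0,0,0,0,0,24,0,0,0,0,0,0,24,0,0,0,0,0,0,24]'
python3 -c "
from h import *
go((.558,-.0235,.0385),-4.5)"
```

```text
time_s: 35.4
tool_pos: [0.5576, -0.0222, 0.1388]
eef_rot: [2.306, 2.133, -0.001]
ft_force: [-0.2, 0.1, -0.3]
width: 0.282
finger_force: 0.0
time_s: 35.7
tool_pos: [0.558, -0.0248, 0.139]
eef_rot: [2.306, 2.131, -0.001]
ft_force: [-1.0, 0.7, -0.2]
width: 0.282
finger_force: 0.0
t 35.7 pos [ 0.558  -0.0248  0.139 ] w 24.1 ff 0.0 ft [-1.   0.7 -0.2]
shift [ 0.0028 -0.0003  0.2011] rows>= 3.0
heading -4.52 zaxis [ 2.0e-04 -1.3e-03 -1.0e+00]
turn [ 0.0004  0.0016 -0.0004] rows>= 1.0 shift after turn [ 2.600e-03 -2.000e-04  2.011e-01]
```

```bash
python3 -m inch '[0.0028,0,0.07,0,0,0,24, 0,0,0.07,0,0,0,24, 0,0,0.04,0,0,0,24, 0,0,0.016,0,0,0,24, 0,0,0.006,0,0,0,24, 0,0,0,0,0,0,24, 0,0,0,0,0,0,4, 0,0,0,0,0,0,4, 0,0,0,0,0,0,4, 0,0,0,0,0,0,4]'
python3 -c "
from h import *
go((.558,-.0235,.0385),-4.5)
trayc();spots('tray')"
```

```text
time_s: 36.7
tool_pos: [0.5593, -0.0231, 0.0402]
eef_rot: [2.304, 2.13, 0.002]
ft_force: [-1.9, -1.6, 5.0]
width: 0.096
finger_force: 26.6
t 36.7 pos [ 0.5593 -0.0231  0.0402] w 8.2 ff 26.6 ft [-1.9 -1.6  5. ]
shift [-0.0011 -0.0025  0.0034] rows>= 1.0
heading -4.48 zaxis [ 0.0037 -0.0019 -1.    ]
turn [0.0048 0.002  0.0005] rows>= 1.0 shift after turn [-0.0011 -0.0025  0.0034]
blue L,T,R,B [[0.482, -0.327], [0.738, -0.399], [0.702, -0.453], [0.472, -0.455]]
mean [ 0.5985 -0.4086  0.004 ]
tray top [([0.55, -0.399, 0.005], 0.97)]
tray scene [([0.55, -0.402, 0.004], 0.78), ([0.55, 0.212, 0.091], 0.35)]
```

```bash
python3 -m inch '[0,0,-0.04,0,0,0,4, 0,0,-0.08,0,0,0,4, 0,0,-0.08,0,0,0,4, 0,0,-0.02,0,0,0,4]'
python3 -m inch '[-0.04,0.003,0,0,0,0,4, -0.0852,0.0067,0,0,0,0,4, -0.0852,0.0067,0,0,0,0,4, -0.0852,0.0067,0,0,0,0,4, -0.0852,0.0067,0,0,0,0,4, -0.0852,0.0067,0,0,0,0,4, -0.0852,0.0067,0,0,0,0,4, -0.0852,0.0067,0,0,0,0,4, -0.0852,0.0067,0,0,0,0,4, -0.04,0.003,0,0,0,0,4]'
python3 -m inch '[0,0,0,0,0,0,4, 0,0,0.08,0,0,0,4, 0,0,0.08,0,0,0,4, 0,0,0.03,0,0,0,4, 0,0,0,0,0,0,4, 0,0,0,0,0,0,4]'
python3 -c "
from h import *
go((.559,-.405,.006),-4.7)
trayc()"
```

```text
time_s: 37.35
tool_pos: [0.5615, -0.0227, 0.1545]
eef_rot: [2.299, 2.127, 0.012]
ft_force: [0.6, 0.6, 0.5]
width: 0.099
finger_force: 25.9
time_s: 38.35
tool_pos: [0.5573, -0.4081, 0.147]
eef_rot: [2.309, 2.129, -0.001]
ft_force: [-0.4, -0.2, 0.1]
width: 0.099
finger_force: 25.9
time_s: 38.95
tool_pos: [0.5592, -0.4044, 0.055]
eef_rot: [2.304, 2.132, 0.001]
ft_force: [-0.6, -0.2, 0.5]
width: 0.095
finger_force: 25.9
t 39.0 pos [ 0.5592 -0.4044  0.055 ] w 8.1 ff 25.9 ft [-0.6 -0.2  0.5]
shift [-0.0011 -0.0007  0.098 ] rows>= 2.0
heading -4.44 zaxis [ 0.0027 -0.0017 -1.    ]
turn [0.0035 0.0018 0.0058] rows>= 1.0 shift after turn [-0.0012 -0.0004  0.098 ]
blue L,T,R,B [[0.482, -0.327], [0.738, -0.399], [0.702, -0.453], [0.471, -0.453]]
```

```bash
python3 -m inch '[0,0,0.05,0,0,0.005,4, 0,0,0.025,0,0,0,4, 0,0,0.012,0,0,0,4, 0,0,0.006,0,0,0,4, 0,0,0.003,0,0,0,4, 0,0,0.002,0,0,0,4, 0,0,0,0,0,0,4]'
python3 -c "
from h import *
go((.559,-.405,.006),-4.7)"
```

```text
time_s: 39.7
tool_pos: [0.5589, -0.405, 0.0063]
eef_rot: [2.309, 2.126, 0.001]
ft_force: [-1.4, 2.0, 3.2]
width: 0.095
finger_force: 26.4
t 39.7 pos [ 0.5589 -0.405   0.0063] w 8.1 ff 26.4 ft [-1.4  2.   3.2]
shift [0.     0.0002 0.0006] rows>= 1.0
heading -4.71 zaxis [ 0.0025 -0.0018 -1.    ]
turn [ 0.0033  0.002  -0.0003] rows>= 1.0 shift after turn [0.     0.0002 0.0006]
```

```bash
python3 -m inch '[0,0,0.002,0,0,0,4, 0,0,0,0,0,0,12, 0,0,0,0,0,0,24, 0,0,0,0,0,0,24, 0,0,-0.03,0,0,0,24, 0,0,-0.08,0,0,0,24, 0,0,-0.08,0,0,0,24, 0,0,-0.08,0,0,0,24, 0,0,0,0,0,0,24,0,0,0,0,0,0,24]'
python3 -c "
from h import *
go((.5945,-.0255,.14),-4.5)"
```

```text
time_s: 40.7
tool_pos: [0.5589, -0.4052, 0.1418]
eef_rot: [2.306, 2.124, 0.001]
ft_force: [-0.0, -0.1, 0.1]
width: 0.284
finger_force: 0.0
t 40.7 pos [ 0.5589 -0.4052  0.1418] w 24.2 ff 0.0 ft [-0.  -0.1  0.1]
shift [0.7627 0.0085 0.001 ] rows>= 9.0
heading -4.71 zaxis [ 0.0046 -0.0039 -1.    ]
turn [ 0.0062  0.0044 -0.0047] rows>= 1.0 shift after turn [0.7627 0.0113 0.0036]
```

```bash
python3 -m inch '[0,0,0,0,0,-0.005,24, 0.0847,0.0013,0,0,0,0,24, 0.0847,0.0013,0,0,0,0,24, 0.0847,0.0013,0,0,0,0,24, 0.0847,0.0013,0,0,0,0,24, 0.0847,0.0013,0,0,0,0,24, 0.0847,0.0013,0,0,0,0,24, 0.0847,0.0013,0,0,0,0,24, 0.0847,0.0012,0,0,0,0,24, 0.0847,0.0012,0,0,0,0,24]'
python3 -m inch '[0,0,0,0,0,0,24,0,0,0,0,0,0,24,0,0,0,0,0,0,24]'
python3 -c "
from h import *
go((.5945,-.0255,.0385),-4.5)"
```

```text
time_s: 41.7
tool_pos: [0.5924, -0.0232, 0.1361]
eef_rot: [-2.305, -2.132, 0.004]
ft_force: [0.7, -0.4, 0.4]
width: 0.281
finger_force: 0.0
time_s: 42.0
tool_pos: [0.5931, -0.0258, 0.1372]
eef_rot: [-2.307, -2.132, 0.003]
ft_force: [0.6, -0.0, 0.3]
width: 0.279
finger_force: 0.0
t 42.0 pos [ 0.5931 -0.0258  0.1372] w 23.8 ff 0.0 ft [ 0.6 -0.   0.3]
shift [0.0011 0.003  0.1973] rows>= 3.0
heading -4.52 zaxis [-0.0013 -0.0011 -1.    ]
turn [-0.0016  0.0015 -0.0005] rows>= 1.0 shift after turn [0.0008 0.0027 0.1973]
```

```bash
python3 -m inch '[0.001,0.0025,0.07,0,0,0,24, 0,0,0.07,0,0,0,24, 0,0,0.036,0,0,0,24, 0,0,0.016,0,0,0,24, 0,0,0.005,0,0,0,24, 0,0,0,0,0,0,24, 0,0,0,0,0,0,4, 0,0,0,0,0,0,4, 0,0,0,0,0,0,4, 0,0,0,0,0,0,4]'
python3 -c "
from h import *
go((.594,-.0255,.0385),-4.5)
trayc();spots('tray')"
```

```text
time_s: 43.0
tool_pos: [0.5964, -0.025, 0.0418]
eef_rot: [2.303, 2.13, 0.003]
ft_force: [0.2, -0.3, 4.9]
width: 0.096
finger_force: 26.9
t 43.0 pos [ 0.5964 -0.025   0.0418] w 8.2 ff 26.9 ft [ 0.2 -0.3  4.9]
shift [-0.0013 -0.0048  0.0066] rows>= 1.0
heading -4.48 zaxis [ 0.0046 -0.0017 -1.    ]
turn [0.0061 0.0018 0.0004] rows>= 1.0 shift after turn [-0.0013 -0.0048  0.0066]
blue L,T,R,B [[0.482, -0.327], [0.736, -0.4], [0.703, -0.452], [0.472, -0.455]]
mean [ 0.5985 -0.4086  0.004 ]
tray top []
tray scene [([0.556, 0.211, 0.095], 0.69)]
```

```bash
python3 -m inch '[0,0,-0.04,0,0,0,4, 0,0,-0.08,0,0,0,4, 0,0,-0.08,0,0,0,4, 0,0,-0.02,0,0,0,4]'
python3 -m inch '[-0.04,0.002,0,0,0,0,4, -0.0855,0.0058,0,0,0,0,4, -0.0855,0.0058,0,0,0,0,4, -0.0855,0.0058,0,0,0,0,4, -0.0855,0.0058,0,0,0,0,4, -0.0855,0.0058,0,0,0,0,4, -0.0855,0.0058,0,0,0,0,4, -0.0855,0.0058,0,0,0,0,4, -0.0855,0.0058,0,0,0,0,4, -0.04,0.003,0,0,0,0,4]'
python3 -m inch '[0,0,0,0,0,0,4, 0,0,0.08,0,0,0,4, 0,0,0.08,0,0,0,4, 0,0,0.02,0,0,0,4, 0,0,0,0,0,0,4, 0,0,0,0,0,0,4]'
python3 -c "
from h import *
go((.592,-.408,.008),-4.7)
trayc()"
```

```text
time_s: 43.65
tool_pos: [0.5975, -0.0246, 0.1556]
eef_rot: [2.3, 2.128, 0.01]
ft_force: [0.9, -0.9, 0.2]
width: 0.094
finger_force: 26.4
time_s: 44.65
tool_pos: [0.5893, -0.4109, 0.1478]
eef_rot: [-2.309, -2.128, 0.002]
ft_force: [0.6, 0.6, 0.5]
width: 0.095
finger_force: 26.4
time_s: 45.25
tool_pos: [0.5919, -0.4073, 0.062]
eef_rot: [2.303, 2.131, 0.001]
ft_force: [0.3, -0.1, 1.0]
width: 0.096
finger_force: 26.4
t 45.2 pos [ 0.5919 -0.4073  0.062 ] w 8.2 ff 26.4 ft [ 0.3 -0.1  1. ]
shift [-1.10e-03 -1.00e-04  1.08e-01] rows>= 2.0
heading -4.44 zaxis [ 0.0031 -0.002  -1.    ]
turn [0.0041 0.0022 0.0058] rows>= 1.0 shift after turn [-0.0013  0.0003  0.108 ]
blue L,T,R,B [[0.482, -0.327], [0.736, -0.4], [0.705, -0.45], [0.472, -0.455]]
```

```bash
python3 -m inch '[0,0,0.05,0,0,0.005,4, 0,0,0.03,0,0,0,4, 0,0,0.014,0,0,0,4, 0,0,0.007,0,0,0,4, 0,0,0.004,0,0,0,4, 0,0,0.003,0,0,0,4, 0,0,0,0,0,0,4]'
python3 -c "
from h import *
go((.592,-.408,.008),-4.7)"
```

```text
time_s: 46.0
tool_pos: [0.5914, -0.4079, 0.0078]
eef_rot: [2.309, 2.126, 0.001]
ft_force: [-1.7, 1.2, 3.6]
width: 0.091
finger_force: 26.7
t 46.0 pos [ 0.5914 -0.4079  0.0078] w 7.7 ff 26.7 ft [-1.7  1.2  3.6]
shift [-0.0001  0.0011 -0.0004] rows>= 1.0
heading -4.71 zaxis [ 0.0025 -0.0018 -1.    ]
turn [ 0.0033  0.002  -0.0002] rows>= 1.0 shift after turn [-0.0001  0.0011 -0.0004]
```

Touching down; release, rise, then go toward the lid and look.

```bash
python3 -m inch '[0,0,0.002,0,0,0,4, 0,0,0,0,0,0,12, 0,0,0,0,0,0,24, 0,0,0,0,0,0,24, 0,0,-0.03,0,0,0,24, 0,0,-0.08,0,0,0,24, 0,0,-0.08,0,0,0,24, 0,0,-0.08,0,0,0,24, 0,0,-0.06,0,0,0,24,0,0,0,0,0,0,24]'
python3 -m inch '[0.09,0,0,0,0,0,60, 0.09,0,0,0,0,0,60, 0.09,0,0,0,0,0,60, 0.09,0,0,0,0,0,60, 0.09,0,0,0,0,0,60, 0.09,0,0,0,0,0,60, 0.09,0,0,0,0,0,60, 0,0,0,0,0,0,60]'
python3 -c "
from h import *
spots('lid');spots('lid_grip');spots('rod_a',k=5);spots('tray')
go((.343,.335,.1),-3.6)
a=r.read_camera('top')[:,:,::-1];b=r.read_camera('scene')[:,:,::-1]
A=cv2.resize(a[210:310,110:243],None,fx=6,fy=6,interpolation=cv2.INTER_CUBIC)[:300]
A=cv2.resize(a[225:300,110:243],(798,450),interpolation=cv2.INTER_CUBIC)
B=cv2.resize(b[260:350,375:475],(167,150),interpolation=cv2.INTER_CUBIC)
B2=cv2.resize(a[190:275,420:500],(141,150))
C=np.zeros((600,798,3),np.uint8);C[:450]=A;C[450:,:167]=B;C[450:,200:341]=B2
cv2.imwrite('pics/t4.png',C)"
```

```text
time_s: 47.0
tool_pos: [0.5933, -0.4093, 0.1797]
eef_rot: [2.299, 2.118, 0.004]
ft_force: [0.4, -0.6, 0.6]
width: 0.28
finger_force: 0.0
time_s: 47.8
tool_pos: [0.6166, -0.0874, 0.1697]
eef_rot: [-2.302, -2.136, -0.003]
ft_force: [-0.3, -0.9, 0.1]
width: 0.702
finger_force: 0.0
lid top [([0.413, 0.33, 0.008], 0.75)]
lid scene [([0.418, 0.322, 0.005], 0.66), ([0.567, 0.197, 0.055], 0.44)]
lid_grip top [([0.417, 0.329, 0.006], 0.77)]
lid_grip scene [([0.413, 0.319, 0.009], 0.73), ([0.535, -0.02, 0.039], 0.57)]
rod_a top [([0.489, -0.394, 0.011], 0.71), ([0.588, -0.41, 0.014], 0.59), ([0.554, -0.409, 0.011], 0.46), ([0.53, -0.407, 0.014], 0.44)]
rod_a scene [([0.487, -0.396, 0.014], 0.62)]
tray top [([0.539, -0.4, -0.001], 0.61), ([0.554, 0.214, 0.106], 0.59)]
tray scene [([0.54, -0.4, 0.005], 0.97)]
t 48.6 pos [ 0.6167 -0.0936  0.1701] w 59.8 ff 0.0 ft [0.8 0.8 0.3]
shift [ 0.8094 -0.6162  0.1388] rows>= 12.0
heading -4.72 zaxis [ 1.3e-03 -8.0e-04 -1.0e+00]
turn [ 0.0017  0.0008 -0.0248] rows>= 1.0 shift after turn [ 0.8211 -0.6001  0.1402]
```

View pics/t4.png

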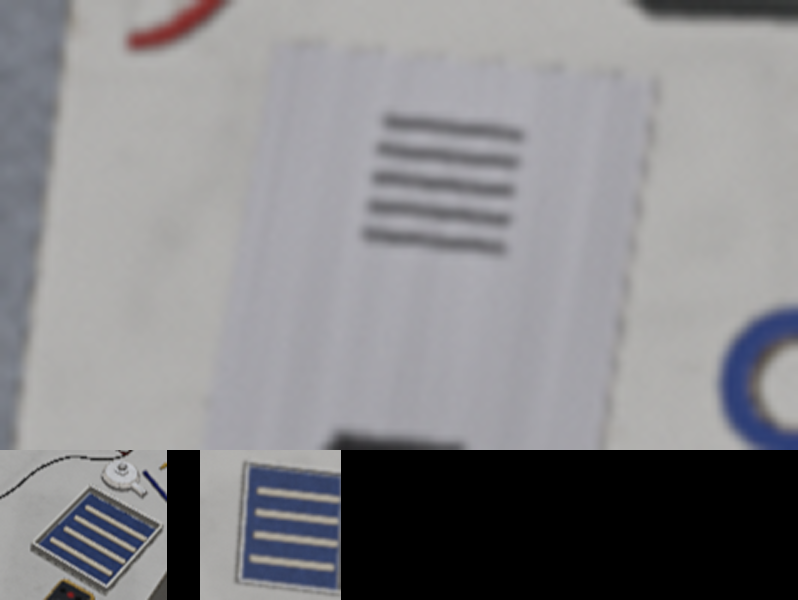

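Picture: lid unmoved on the bench (far edge (275,40)–(655,78), grip at (398,440)); four rods side by side in the tray. Fetching the lid.

```bash
python3 -c "
from h import *
f=lambda u,v: ray('top',(110+u/6,225+v/6),.011)
print(f(275,40),f(655,78),(f(275,40)+f(655,78))/2, f(398,440))"
python3 -m inch '[0,0,0,0,0,-0.0248,60, 0.0684,-0.05,0,0,0,0,60, 0.0684,-0.05,0,0,0,0,60, 0.0684,-0.05,0,0,0,0,60, 0.0684,-0.05,0,0,0,0,60, 0.0684,-0.05,0,0,0,0,60, 0.0684,-0.05,0,0,0,0,60, 0.0684,-0.05,0,0,0,0,60, 0.0684,-0.05,0,0,0,0,60, 0.0684,-0.05,0,0,0,0,60]'
python3 -m inch '[0.0684,-0.05,0,0,0,0,60, 0.0684,-0.05,0,0,0,0,60, 0.0684,-0.05,0,0,0,0,60, 0,0,0.05,0,0,0,60, 0,0,0.05,0,0,0,60, 0,0,0,0,0,0,60, 0,0,0,0,0,0,60]'
python3 -c "
from h import *
go((.343,.3348,.0215),-3.6)
spots('lid')"
```

```text
[0.52062508 0.40638153 0.011     ] [0.50942157 0.24439391 0.011     ] [0.51502333 0.32538772 0.011     ] [0.3549578  0.33816329 0.011     ]
time_s: 49.7
tool_pos: [0.4103, 0.2291, 0.1699]
eef_rot: [2.288, 2.15, 0.002]
ft_force: [-0.1, 0.7, 0.3]
width: 0.708
finger_force: 0.0
time_s: 50.4
tool_pos: [0.3429, 0.3347, 0.1195]
eef_rot: [2.289, 2.15, -0.0]
ft_force: [0.8, -0.2, 0.0]
width: 0.701
finger_force: 0.0
t 50.4 pos [0.3429 0.3347 0.1195] w 59.9 ff 0.0 ft [ 0.8 -0.2  0. ]
shift [ 0.0004 -0.      0.196 ] rows>= 3.0
heading -3.57 zaxis [ 7.0e-04 -1.3e-03 -1.0e+00]
turn [0.001  0.0015 0.0007] rows>= 1.0 shift after turn [1.00e-04 2.00e-04 1.96e-01]
lid top [([0.425, 0.32, 0.011], 0.56)]
lid scene [([0.411, 0.33, 0.007], 0.68)]
```

Far edge is where expected. Descend and grip.

```bash
python3 -m inch '[0,0,0.07,0,0,0,60, 0,0,0.07,0,0,0,60, 0,0,0.036,0,0,0,60, 0,0,0.014,0,0,0,60, 0,0,0.003,0,0,0,60, 0,0,0,0,0,0,0, 0,0,0,0,0,0,0, 0,0,0,0,0,0,0, 0,0,0,0,0,0,0, 0,0,0,0,0,0,0]' 110
python3 -c "
from h import *
go((.343,.3348,.0215),-3.6)"
```

```text
time_s: 51.6
tool_pos: [0.344, 0.3355, 0.0246]
eef_rot: [2.289, 2.15, 0.005]
ft_force: [0.2, -0.7, 6.7]
width: 0.137
finger_force: 108.8
t 51.6 pos [0.344  0.3355 0.0246] w 11.7 ff 108.8 ft [ 0.2 -0.7  6.7]
shift [-0.0015 -0.0019  0.0062] rows>= 1.0
heading -3.6 zaxis [ 3.3e-03  9.0e-04 -1.0e+00]
turn [ 0.0041 -0.0015  0.0001] rows>= 1.0 shift after turn [-0.0015 -0.0018  0.0062]
```

```bash
python3 -m inch '[0,0,-0.03,0,0,0,0, 0,0,-0.07,0,0,0,0, 0,0,-0.07,0,0,0,0, 0,0,-0.08,0,0,0,0, 0,0,-0.08,0,0,0,0, 0,0,0,0,0,0,0, 0,0,0,0,0,0,0]'
python3 -c "
from h import *
go((.467,-.016,.18),-3.6)"
```

```text
time_s: 52.3
tool_pos: [0.3429, 0.335, 0.188]
eef_rot: [2.289, 2.15, 0.002]
ft_force: [-0.7, -1.1, -3.3]
width: 0.132
finger_force: 107.8
t 52.3 pos [0.3429 0.335  0.188 ] w 11.3 ff 107.8 ft [-0.7 -1.1 -3.3]
shift [-0.6851  0.2915  0.0166] rows>= 9.0
heading -3.59 zaxis [ 1.9e-03 -1.0e-04 -1.0e+00]
turn [0.0024 0.     0.0003] rows>= 1.0 shift after turn [-0.685   0.2917  0.0161]
```

```bash
python3 -m inch '[-0.03,0.0128,0,0,0,0,0, -0.0695,0.0296,0,0,0,0,0, -0.0695,0.0296,0,0,0,0,0, -0.0695,0.0296,0,0,0,0,0, -0.0695,0.0296,0,0,0,0,0, -0.0695,0.0296,0,0,0,0,0, -0.0695,0.0296,0,0,0,0,0, -0.0695,0.0296,0,0,0,0,0, -0.0695,0.0296,0,0,0,0,0, -0.0695,0.0296,0,0,0,0,0]'
python3 -m inch '[-0.0295,0.0125,0,0,0,0,0, 0,0,0.05,0,0,0,0, 0,0,0.05,0,0,0,0, 0,0,0.04,0,0,0,0, 0,0,0,0,0,0,0, 0,0,0,0,0,0,0]'
python3 -c "
from h import *
go((.467,-.016,.0886),-3.6)
spots('tub');spots('lid')"
```

```text
time_s: 53.3
tool_pos: [0.4602, -0.0023, 0.1848]
eef_rot: [-2.288, -2.148, 0.006]
ft_force: [0.5, 0.8, -2.3]
width: 0.135
finger_force: 107.9
time_s: 53.9
tool_pos: [0.4657, -0.0159, 0.1163]
eef_rot: [-2.288, -2.149, 0.004]
ft_force: [-0.1, 0.2, -1.6]
width: 0.132
finger_force: 108.0
t 53.9 pos [ 0.4657 -0.0159  0.1163] w 11.3 ff 108.0 ft [-0.1  0.2 -1.6]
shift [-0.      0.0028  0.0553] rows>= 1.0
heading -3.59 zaxis [-3.5e-03 -2.0e-04 -1.0e+00]
turn [-0.0044  0.0005  0.0002] rows>= 1.0 shift after turn [-0.      0.0027  0.0553]
tub top [([0.449, -0.027, 0.038], 0.42)]
tub scene [([0.48, -0.067, 0.04], 0.62), ([0.527, -0.41, 0.012], 0.44)]
lid top [([0.612, -0.025, 0.105], 0.64)]
lid scene [([0.566, 0.426, 0.006], 0.61), ([0.535, -0.04, 0.102], 0.59)]
```

```bash
python3 -m inch '[0,0.0025,0.02,0,0,0,0, 0,0,0.016,0,0,0,0, 0,0,0.006,0,0,0,0, 0,0,0,0,0,0,0]'
python3 -c "
from h import *
go((.467,-.016,.0886),-3.6)"
python3 -m inch '[0,0,0.005,0,0,0,0, 0,0,0.005,0,0,0,0, 0,0,0.003,0,0,0,0, 0,0,0,0,0,0,0,0,0,0,0,0,0,0]'
python3 -c "
from h import *
go((.467,-.016,.0886),-3.6)"
```

```text
time_s: 54.7
tool_pos: [0.4675, -0.0161, 0.0959]
eef_rot: [-2.289, -2.15, 0.002]
ft_force: [0.1, 0.1, -2.1]
width: 0.13
finger_force: 107.9
t 54.7 pos [ 0.4675 -0.0161  0.0959] w 11.1 ff 107.9 ft [ 0.1  0.1 -2.1]
shift [ 0.0001 -0.001   0.0147] rows>= 1.0
heading -3.59 zaxis [-1.5e-03 -3.0e-04 -1.0e+00]
turn [-0.0018  0.0005  0.0001] rows>= 1.0 shift after turn [ 0.0001 -0.001   0.0147]
time_s: 55.2
tool_pos: [0.4692, -0.0163, 0.0919]
eef_rot: [2.288, 2.148, 0.003]
ft_force: [-2.5, -0.0, 3.0]
width: 0.134
finger_force: 108.8
t 55.2 pos [ 0.4692 -0.0163  0.0919] w 11.5 ff 108.8 ft [-2.5 -0.   3. ]
shift [ 0.0003 -0.0044  0.0066] rows>= 1.0
heading -3.59 zaxis [ 0.0036 -0.0011 -1.    ]
turn [0.0047 0.0011 0.0001] rows>= 1.0 shift after turn [ 0.0003 -0.0044  0.0066]
```

```bash
python3 -m inch '[0,-0.003,0.005,0,0,0,0, 0,0,0.005,0,0,0,0, 0,0,0,0,0,0,0,0,0,0,0,0,0,0]'
python3 -c "
from h import *
go((.467,-.016,.0886),-3.6)"
```

```text
time_s: 55.6
tool_pos: [0.4688, -0.0163, 0.0893]
eef_rot: [2.286, 2.147, 0.006]
ft_force: [-6.0, 0.7, 15.2]
width: 0.133
finger_force: 110.8
t 55.6 pos [ 0.4688 -0.0163  0.0893] w 11.4 ff 110.8 ft [-6.   0.7 15.2]
shift [ 0.0003 -0.0036  0.0014] rows>= 1.0
heading -3.59 zaxis [ 0.007  -0.0015 -1.    ]
turn [0.0091 0.0013 0.0002] rows>= 1.0 shift after turn [ 0.0003 -0.0036  0.0014]
```

```bash
python3 -m inch '[0,-0.004,-0.003,0,0,0,0, 0,-0.003,0,0,0,0,0, 0,0,0,0,0,0,0, 0,0,0,0,0,0,0]'
python3 -c "
from h import *
go((.467,-.016,.0886),-3.6)"
```

```text
time_s: 56.0
tool_pos: [0.4646, -0.0161, 0.0886]
eef_rot: [2.287, 2.148, 0.003]
ft_force: [2.7, 1.0, 8.1]
width: 0.132
finger_force: 110.0
t 56.0 pos [ 0.4646 -0.0161  0.0886] w 11.3 ff 110.0 ft [2.7 1.  8.1]
shift [ 0.0006  0.0048 -0.    ] rows>= 1.0
heading -3.6 zaxis [ 0.0042 -0.0013 -1.    ]
turn [ 0.0054  0.0013 -0.0001] rows>= 1.0 shift after turn [ 0.0006  0.0048 -0.0001]
```

```bash
python3 -m inch '[0,0.002,-0.004,0,0,0,0, 0,0,0,0,0,0,0, 0,0,0,0,0,0,30, 0,0,0,0,0,0,50, 0,0,0,0,0,0,50, 0,0,-0.06,0,0,0,50, 0,0,-0.08,0,0,0,50, 0,0,-0.08,0,0,0,50, 0,0,0,0,0,0,50]'
python3 -m inch '[0.08,-0.03,-0.04,0,0,0,50, 0.08,-0.03,0,0,0,0,50, 0.08,-0.03,0,0,0,0,50, 0.08,-0.03,0,0,0,0,50, 0.08,-0.03,0,0,0,0,50, 0.08,-0.03,0,0,0,0,50, 0,0,0,0,0,0,50]'
python3 - <<'E'
from h import *
# compare lid outline now with the first picture (when seated)
ims={"top":(cv2.imread("pics/top0.png")[:,:,::-1],r.read_camera("top")),"scene":(cv2.imread("pics/scene0.png")[:,:,::-1],r.read_camera("scene"))}
for c,(a,b) in ims.items():
    x0,y0,w,h={"top":(288,180,76,90),"scene":(280,220,84,70)}[c]
    A=cv2.cvtColor(a[y0:y0+h,x0:x0+w].copy(),cv2.COLOR_RGB2GRAY).astype(np.float32);B=cv2.cvtColor(b[y0:y0+h,x0:x0+w].copy(),cv2.COLOR_RGB2GRAY).astype(np.float32)
    print(c,cv2.phaseCorrelate(A,B,cv2.createHanningWindow((w,h),cv2.CV_32F)),np.abs(A-B).mean())
    M=np.eye(2,3,dtype=np.float32);print(cv2.findTransformECC(A,B,M,cv2.MOTION_AFFINE)[0],M.round(4).tolist())
    print("shift at corners",[(M@np.array([u,v,1])-[u,v]).round(2).tolist() for u,v in((8,8),(w-8,8),(w-8,h-8),(8,h-8))])
spots('lid');spots('rod_a',k=5);go((.4,.2,.3))
E
```

```text
time_s: 56.9
tool_pos: [0.4674, -0.0163, 0.206]
eef_rot: [2.282, 2.143, 0.012]
ft_force: [0.4, 0.9, 0.8]
width: 0.584
finger_force: 0.0
time_s: 57.6
tool_pos: [0.3872, 0.2332, 0.2181]
eef_rot: [-2.281, -2.158, 0.001]
ft_force: [1.0, -0.0, 0.6]
width: 0.587
finger_force: 0.0
top ((-0.27418807828264846, 0.8430739303971322), 0.9292832393116421) 15.37807
0.9677593183452177 [[1.0019999742507935, 0.00860000029206276, -0.6996999979019165], [-0.013100000098347664, 0.9966999888420105, 1.4428999423980713]]
shift at corners [[-0.61, 1.31], [-0.49, 0.53], [0.14, 0.29], [0.02, 1.07]]
scene ((-0.38576319185074937, 0.24862462100817595), 0.9949614904544971) 7.9316325
0.9929032919455223 [[1.000499963760376, 0.01140000019222498, -0.7340999841690063], [-0.003700000001117587, 0.9930999875068665, 0.608299970626831]]
shift at corners [[-0.64, 0.52], [-0.6, 0.27], [0.01, -0.1], [-0.02, 0.15]]
lid top [([0.384, 0.174, 0.016], 0.68), ([0.534, -0.021, 0.075], 0.67)]
lid scene [([0.531, -0.022, 0.071], 0.96), ([0.489, -0.394, 0.01], 0.55)]
rod_a top [([0.53, -0.408, 0.01], 0.53), ([0.556, -0.409, 0.012], 0.53), ([0.59, -0.409, 0.015], 0.52), ([0.491, -0.398, 0.012], 0.47)]
rod_a scene [([0.584, -0.417, 0.008], 0.61), ([0.526, -0.41, 0.01], 0.6), ([0.488, -0.394, 0.01], 0.52)]
t 58.1 pos [0.3899 0.2285 0.219 ] w 50.1 ff 0.0 ft [0.1 0.1 0.2]
shift [-0.0558  0.0241 -0.1618] rows>= 2.0
heading -3.7 zaxis [ 1.4e-03 -8.0e-04 -1.0e+00]
```

```bash
python3 -c "
from workcell import r
print(r.close_job())"
```

```text
the job is handed in; nothing more can be done
None
```

The job is handed in, but I got no verdict: by my measurements the toggle is off and locked, all four rods are in the tray and the lid is back on the tub. The bat slipped once and was redone, and one rod touched the wall of the tray after the tray was knocked aside. The final lid seating was checked only by numbers, not by viewing a picture.

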